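# Cap the culture jars under the swing lamp

### The arm

A 6-joint arm with a two-finger parallel gripper is mounted at the origin on the work surface. World frame = base frame: x ahead of the robot, y to its left, z up, the work surface at z = 0. Lengths are in mm, angles in rad, forces in N, time in s.
With the tool pointing down it reaches from about 350 to 775 mm from the base axis. Payload 7.3 kg.
Tool frame: the origin (TCP) lies on the centre line of the jaws, within the pads' length; the fingertips stand 22 mm ahead of it and the grasp point (between the pads) lies 3 mm ahead of it; x points along the fingers, z is the direction in which the jaws open and shut, and the axes are right-handed (so a half turn about x gives the same grasp; the last joint's range is limited). The gripper opens to 92 mm and grips with 3 to 60 N. Pads are 19 mm wide; open, the fingers measure 130 mm over their backs; the gripper's body (75 mm by 190 mm) begins 47 mm behind the grasp point.
Start: joints at [-1.29, 0.342, 1.524, -0, 1.275, -0.146], TCP at [217.352, -477.913, 248.741] pointing down, gripper open.
Joint ranges: [-2.53, 2.53], [-0.77, 2.02], [0.04, 2.7], [-1, 4.14], [0.28, 2.66], [-3.11, 3.11]. Speed limits (rad/s): [2.57, 2.57, 3.14, 3.14, 3.14, 3.14].

### API

Orientations are given as [roll, pitch, yaw] about the fixed x, y, z axes, in that order (R = Rz(yaw) Ry(pitch) Rx(roll)).
In Python, from plant import readout, imaging, bot gives the robot as it stands.
- The arm moves only by the tool arm_command, never from a script. Its argument "plan" is a list of rows, each an object of numbers: "tx", "ty", "tz": the shift along the tool's x, y, z in cm; "wx", "wy", "wz": the turn, a rotation vector about the tool's x, y, z in rad; "jaw": the opening, from -1 (shut) to 1 (fully open). In form: [{"tx": .., "ty": .., "tz": .., "wx": .., "wy": .., "wz": .., "jaw": ..}, ...]. A call has 1 to 20 rows; each row shifts and turns the commanded pose from where the row before left it, along the tool's axes as they then stand; what a row does not reach is not made up. A row lasts 1/10 s, in which the tool goes at most 50 mm and 8.59 degrees, less where a joint would pass 70% of its speed; a pose out of reach is approached as far as the arm can. A call with a gripper value outside its range is refused whole. The fingers move at their own pace and stop on an object; the grip force is fixed at half the most. Time passes only in rows, so rows that do not move let the fingers close. It gives the time, the measured TCP pose, the force and the opening at its end, in the units of the state.
- readout.get_obs(): the state, without advancing time (a new reading comes with each control period).
- imaging.capture(name): name is "side" or "top"; returns the picture (400x640x3 uint8, blue, green, red); there is no depth.
- imaging.get_calibration(name): a dict with "fx", "fy", "cx", "cy" (pixels), "position" and "rotation" of the camera in the world. Camera axes: x right, y up, looking along -z (the intrinsics and any distortion apply to the point x, -y, -z); pixel columns grow to the right and rows downward; lengths in mm; the calibration is good to about 2 mm. A picture is of the moment at which its call begins. get_calibration takes no time and is no camera call.
- bot.close_job(): hands the job in, once; it reports no verdict.
The state is a dict: "time": time; "joint_positions": joint angles; "dq": joint speeds; "tau": joint torques, N m; "tool_pos": TCP position; "tcp_rot": TCP orientation; "contact_force": force on the tool from outside, world axes, zero at the start; "moment": the same for the moment, N m; "grip_width": finger opening in mm.
Only numpy, scipy, OpenCV 4.12 (cv2) and the standard library are available. Lean on these libraries where they do the work, as an engineer would, in place of code of your own. Each camera call takes 0.05 s, during which the arm holds its last target.

### The job

Get the culture jars under the grow lamp capped: swing the lamp arm right out to your right until no part of its panel is above the black mat, lift the sieve off the jar it is sitting on and set it upright in the steel drip tray, then put a white lid down squarely on every small glass jar at the mat and, with all of them capped, swing the lamp back over the middle of the mat. Spare lids may stay on the bench; keep the jars standing, and do not disturb the beaker, the bottle or the air pump.

Things in the scene. Friction and masses are not known exactly. Their poses are not given: they have to be found in the camera images.
- lamp (a joint): swing arm of the grow lamp, turning level about a fixed upright post that stands beyond the mat; value in rad. 0: the arm points from the post along the foot's own -x, roughly towards the robot; growing values turn it counter-clockwise seen from above, which swings the panel to the robot's right. Range -0.4 to 1.35. Light friction (about 0.5 N at the handle) holds it where it is left. The panel starts more or less above the mat
- lamp_pivot (a point): point on the vertical axis of the lamp post, 220 mm above the bench; its x axis is the foot's x axis (the foot may be turned a little). Foot 110 x 110 mm, post 26 mm thick
- lamp_centre (a point): centre of the underside of the lamp panel, 270 mm from the post's axis, 195 mm above the bench. The panel is a white board 200 mm (along the arm) x 180 mm x 18 mm; a flat bar 14 mm high joins it to the post, with its top 243 mm above the bench and ending 180 mm from the axis
- lamp_handle (a point): middle of the graspable part of the handle: an upright round black peg 22 mm in diameter standing on the panel, 320 mm from the post's axis on the arm's centre line; it rises from the panel's top (213 mm above the bench) to 271 mm above the bench; this point is 253 mm above the bench. It can turn between the fingers as the arm swings
- mat: fixed black rubber mat 210 x 210 x 3 mm on which the jars stand; origin at the centre of its underside. When the lamp is over it, the panel can be centred on it to within about 6 mm
- jar0: clear glass culture jar, empty and open, standing loose on the mat, about 0.5 kg; origin at the centre of its underside, z up. Body 92 mm in diameter to 74 mm height, neck 70 mm in diameter from 85 mm up to the rim at 105 mm, rim edge bevelled. Always present; the sieve sits on its mouth at the start
- jar1: clear glass culture jar, empty and open, standing loose on the mat, about 0.5 kg; origin at the centre of its underside, z up. Body 92 mm in diameter to 74 mm height, neck 70 mm in diameter from 85 mm up to the rim at 105 mm, rim edge bevelled. May be absent (2 to 4 jars in all)
- jar2: clear glass culture jar, empty and open, standing loose on the mat, about 0.5 kg; origin at the centre of its underside, z up. Body 92 mm in diameter to 74 mm height, neck 70 mm in diameter from 85 mm up to the rim at 105 mm, rim edge bevelled. May be absent (2 to 4 jars in all)
- jar3: clear glass culture jar, empty and open, standing loose on the mat, about 0.5 kg; origin at the centre of its underside, z up. Body 92 mm in diameter to 74 mm height, neck 70 mm in diameter from 85 mm up to the rim at 105 mm, rim edge bevelled. May be absent (2 to 4 jars in all)
- lid0: white plastic screwless lid with a round hose fitting on top, lying the right way up on the bench, 50 g; all four are alike and any fits any jar. Origin at the centre of the skirt's lower edge, z up. Outside 84 mm, skirt inside 76 mm in diameter and 14 mm deep, top face at 18 mm; the fitting, 22 mm in diameter, stands in the middle from 18 to 48 mm and is the grip. Fully down on a jar the lid's origin is 91 mm above the jar's origin
- lid1: white plastic screwless lid with a round hose fitting on top, lying the right way up on the bench, 50 g; all four are alike and any fits any jar. Origin at the centre of the skirt's lower edge, z up. Outside 84 mm, skirt inside 76 mm in diameter and 14 mm deep, top face at 18 mm; the fitting, 22 mm in diameter, stands in the middle from 18 to 48 mm and is the grip. Fully down on a jar the lid's origin is 91 mm above the jar's origin
- lid2: white plastic screwless lid with a round hose fitting on top, lying the right way up on the bench, 50 g; all four are alike and any fits any jar. Origin at the centre of the skirt's lower edge, z up. Outside 84 mm, skirt inside 76 mm in diameter and 14 mm deep, top face at 18 mm; the fitting, 22 mm in diameter, stands in the middle from 18 to 48 mm and is the grip. Fully down on a jar the lid's origin is 91 mm above the jar's origin
- lid3: white plastic screwless lid with a round hose fitting on top, lying the right way up on the bench, 50 g; all four are alike and any fits any jar. Origin at the centre of the skirt's lower edge, z up. Outside 84 mm, skirt inside 76 mm in diameter and 14 mm deep, top face at 18 mm; the fitting, 22 mm in diameter, stands in the middle from 18 to 48 mm and is the grip. Fully down on a jar the lid's origin is 91 mm above the jar's origin
- sieve: grey round hand sieve, 84 mm in diameter and 28 mm high, open above, about 90 g, resting flat on the rim of jar0; origin at the centre of its underside, z up. A straight grip bar 10 mm thick lies across its top along its own x axis, from 28 to 52 mm above the underside; fingers can straddle it and reach down into the cup (floor at 3 mm, inside diameter 78 mm)
- tray_in (a point): centre of the inner floor (4 mm above the bench) of the fixed open steel drip tray, 150 x 150 mm outside, 142 x 142 mm inside, walls 16 mm high, to the left of the mat; its x and y axes run along the walls
- beaker: bystander: clear plastic beaker 60 mm in diameter and 60 mm high; origin under its centre
- bottle: bystander: white plastic bottle 52 mm in diameter and 130 mm high; origin under its centre
- pump: bystander: black air pump 100 x 60 x 50 mm; origin under its centre

How it is judged:
By the outcome, as a careful person would: the job done as asked, in the order asked, and still so for the second after the job is handed in, with the robot touching nothing.
Of jar1, jar2, jar3 only 1 to 3 are there at a start; the rules pass over those that are not, and their reading is None.
At some moment in a run one of lid0, lid1, lid2, lid3, jar0, jar1, jar2, jar3 may be knocked a few centimetres aside while the robot is not near it.
Once in a run the grip may slacken for a moment while it holds something.
It also fails if it takes over 210 s, if anything falls off the work surface, if the arm or the gripper's body presses on something with over 40 N, if the wrist force passes 120 N, or if a joint passes its speed limit or range.

## Working session

There is one attempt and no reset: what is moved stays moved. The work goes in short steps, Python scripts to look and compute and a tool call to move; the robot and the scene stay as the last step left them, time stands still between calls to the robot, and variables do not carry over. Pictures are saved under pics/ and viewed, and the job is handed in when it is done.

Besides the shell and the picture viewer there is one more tool, called after "Emit:" by a JSON object that holds its "method" and its "body". arm_command: Moves the arm, as the interface text tells. Its arguments: {"type":"object","properties":{"plan":{"type":"array"}},"required":["plan"]}

```bash
ls; mkdir -p pics; python3 - <<'E'
from plant import readout, imaging, bot
import cv2
print(readout.get_obs())
for n in("side","top"):
    cv2.imwrite(f"pics/{n}0.png",imaging.capture(n)); print(imaging.get_calibration(n))
E
```

```text
pics
{'time': 0.0, 'joint_positions': array([-1.28998677e+00,  3.42699761e-01,  1.52499455e+00, -1.86695870e-05,
        1.27535661e+00, -1.46010315e-01]), 'dq': array([-5.83354054e-04,  8.52835001e-04, -2.71960301e-04, -9.76224456e-05,
       -1.15349825e-03,  2.40355946e-04]), 'tau': array([ 9.18562073e-04, -4.31243956e+01, -2.44219315e+01,  7.18284328e-02,
        5.60222450e-02, -1.29177570e-04]), 'tool_pos': array([ 217.25009864, -477.55310575,  248.06467875]), 'tcp_rot': array([3.00782419, 1.56933795, 1.86385319]), 'contact_force': array([ 0.42231822,  0.54352273, -0.49139987]), 'moment': array([-0.00094762,  0.03573502, -0.00309053]), 'grip_width': 91.85401161723944}
{'fx': 512.0064428402524, 'fy': 512.0064428402524, 'cx': 326.67887986611106, 'cy': 197.1586064193799, 'position': array([-82.59455433, 943.46285923, 855.47008585]), 'rotation': array([ 1.03265382e+00,  1.64644186e-03, -2.57975907e+00])}
{'fx': 456.3445622627367, 'fy': 456.3445622627367, 'cx': 313.4091863973024, 'cy': 200.671306053322, 'position': array([ 228.76097246,  -32.36416902, 1633.07220998]), 'rotation': array([ 0.20481727, -0.00196508, -1.49363143])}
```

View pics/side0.png

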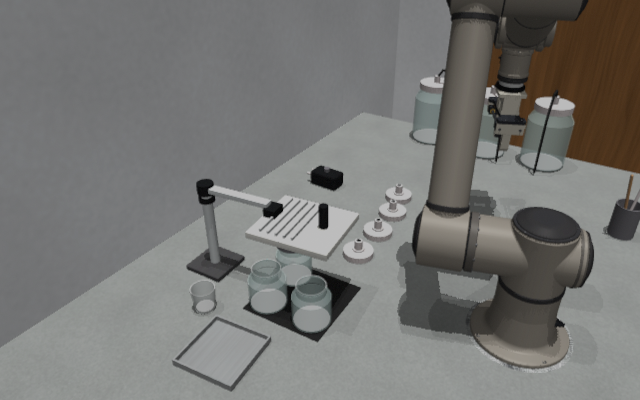

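View pics/top0.png

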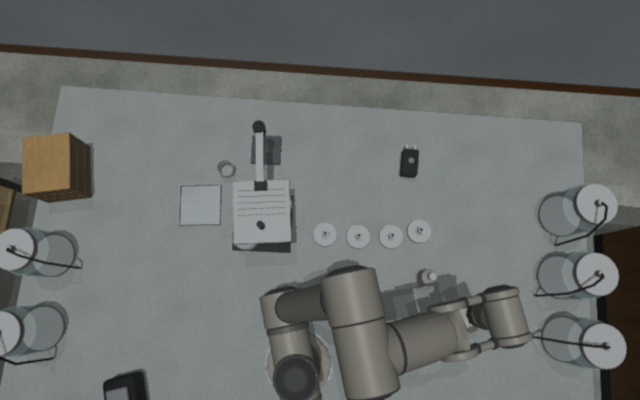

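```bash
cat > h.py <<'E'
import numpy as np, cv2
from scipy.spatial.transform import Rotation as R
from plant import readout, imaging, bot
C={n:imaging.get_calibration(n) for n in("side","top")}
def Rm(n): return R.from_euler('xyz',C[n]['rotation']).as_matrix()
def proj(n,p):
    c=C[n]; q=Rm(n).T@(np.asarray(p,float)-c['position'])
    return np.array([c['cx']+c['fx']*q[0]/-q[2], c['cy']+c['fy']*-q[1]/-q[2]])
def back(n,uv,z):
    c=C[n]; d=Rm(n)@np.array([(uv[0]-c['cx'])/c['fx'],-(uv[1]-c['cy'])/c['fy'],-1])
    p=c['position']; return p+d*(z-p[2])/d[2]
def crop(n,name,x0,y0,x1,y1,s,im=None):
    if im is None: im=imaging.capture(n)
    k=cv2.resize(im[y0:y1,x0:x1],None,fx=s,fy=s,interpolation=cv2.INTER_CUBIC)
    st=20
    for x in range((x0+st-1)//st*st,x1,st): cv2.line(k,((x-x0)*s,0),((x-x0)*s,6),(0,0,255),1); cv2.putText(k,str(x),((x-x0)*s,16),0,.35,(0,0,255),1)
    for y in range((y0+st-1)//st*st,y1,st): cv2.line(k,(0,(y-y0)*s),(6,(y-y0)*s),(0,0,255),1); cv2.putText(k,str(y),(8,(y-y0)*s+4),0,.35,(0,0,255),1)
    cv2.imwrite(f"pics/{name}.png",k); return im
E
python3 - <<'E'
from h import *
crop("top","t1",170,110,445,260,3-1+0,cv2.imread("pics/top0.png"))
crop("top","t1",175,110,440,260,3,cv2.imread("pics/top0.png"))
crop("side","s1",170,150,430,350,3,cv2.imread("pics/side0.png"))
o=readout.get_obs(); print(proj("top",o['tool_pos']),proj("side",o['tool_pos']))
print(R.from_euler('xyz',o['tcp_rot']).as_matrix().round(3))
E
```

```text
[462.51257193 311.30233814] [501.05563426 135.79410766]
[[-0.     0.91   0.414]
 [ 0.001  0.414 -0.91 ]
 [-1.     0.    -0.001]]
```

View pics/t1.png

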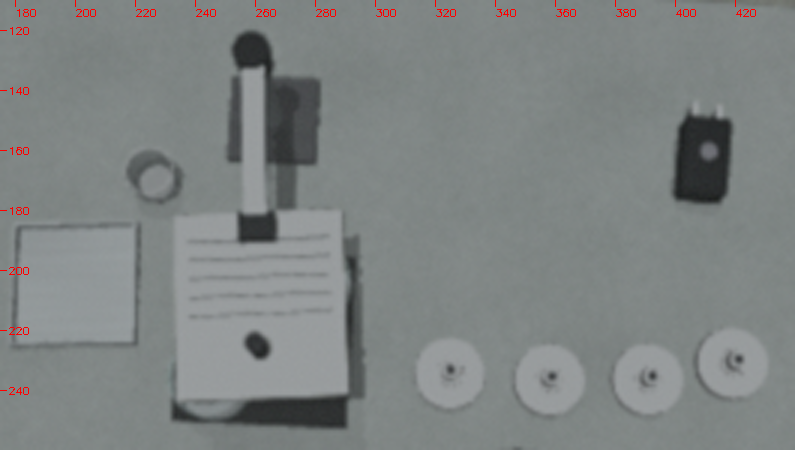

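View pics/s1.png

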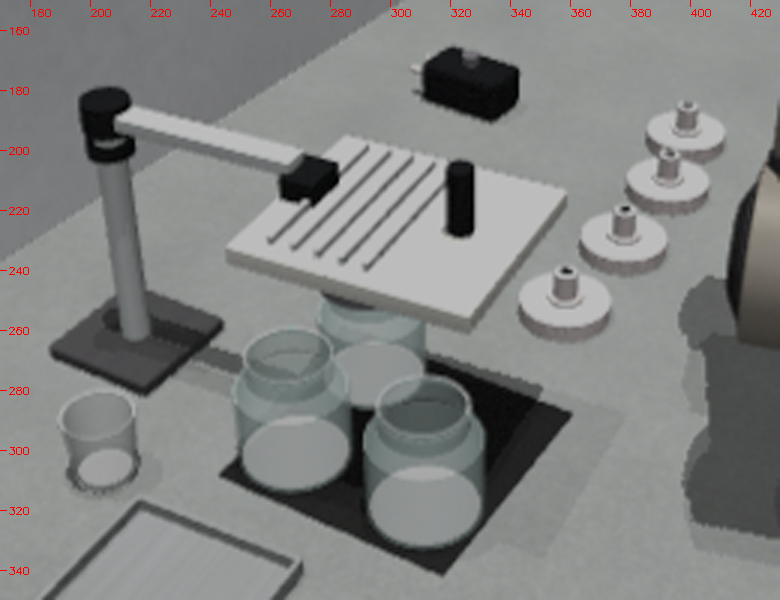

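```bash
python3 - <<'E'
from h import *
print("nadir",proj("top",[228.8,-32.4,0]))
print("handle top side",back("side",(319.7,205.5),271), "base",back("side",(319.7,227.5),213))
print("handle top: top",back("top",(256.3,222.5),271),back("top",(260.5,227.5),213))
for z in(250,260,270):print("post",z,back("side",(201.5,183),z),back("top",(258.5,125),z))
for uv in((230.5,150-9),(272+8,138),(232,163),(279.5,164)):pass
print("panel corners top",[back("top",u,213)[:2].round(0) for u in((233,181.5),(290,180),(291,240),(234.5,242.5))])
print("panel corners side",[back("side",u,213)[:2].round(0) for u in((280.5,195.5),(355,214),(324,257),(225.5,231.5))])
print("mat side",[back("side",u,3)[:2].round(0) for u in((357,287),(314,341),(240,308))])
print("mat top",[back("top",u,3)[:2].round(0) for u in((290,251.5),(232,250))])
print("tray top",[back("top",u,16)[:2].round(0) for u in((180.5,185.5),(221,184.5),(221,224.5),(179.5,225.5))])
print("lid fit side",[back("side",u,48)[:2].round(0) for u in((355.5,240),(375,219.5),(390,200.5),(395.5,184.5))])
print("lid disc top",[back("top",u,18)[:2].round(0) for u in((325,234.5),(358.3,236.3),(391,236),(419.3,231))])
print("jars rim side",[back("side",u,105)[:2].round(0) for u in((266.5,268),(311,285))])
print("foot",[back("top",u,5)[:2].round(0) for u in((251,136),(282,136),(281,164),(251,163))])
E
```

```text
nadir [312.50434738 295.45731337]
handle top side [433.88854088 153.21474589 271.        ] base [434.64250959 152.97025873 213.        ]
handle top: top [430.63478145 153.41439348 271.        ] [424.45631774 146.55698368 213.        ]
post 250 [751.21215448 189.73151483 250.        ] [748.75806236 181.63017315 250.        ]
post 260 [737.44092567 202.18021151 260.        ] [744.99833755 180.08293404 260.        ]
post 270 [723.66969686 214.62890818 270.        ] [741.23861274 178.53569493 270.        ]
panel corners top [array([566., 249.]), array([585.,  68.]), array([393.,  48.]), array([371., 223.])]
panel corners side [array([592.,  87.]), array([395.,  63.]), array([369., 238.]), array([602., 276.])]
mat side [array([381.,  68.]), array([373., 275.]), array([580., 282.])]
mat top [array([376.,  59.]), array([365., 266.])]
tray top [array([583., 477.]), array([598., 331.]), array([451., 313.]), array([436., 461.])]
lid fit side [array([453., -51.]), array([ 455., -168.]), array([ 465., -286.]), array([ 494., -385.])]
lid disc top [array([444., -60.]), array([ 447., -179.]), array([ 457., -295.]), array([ 483., -395.])]
jars rim side [array([536., 226.]), array([415., 221.])]
foot [array([795., 243.]), array([804., 127.]), array([695., 121.]), array([690., 232.])]
```

```bash
python3 - <<'E'
from h import *
T=cv2.imread("pics/top0.png");S=cv2.imread("pics/side0.png")
crop("top","t2",310,215,440,255,6,T)
crop("side","s2",338,170,428,270,6,S)
o=readout.get_obs()
E
```

```text
(no output)
```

View pics/t2.png

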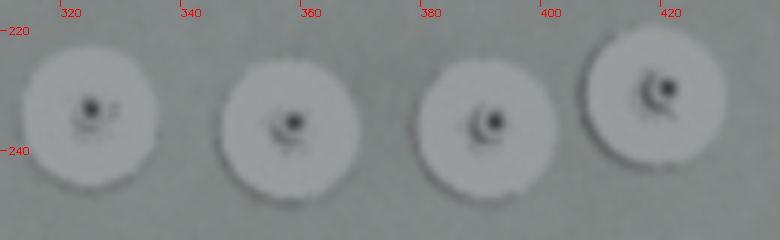

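View pics/s2.png

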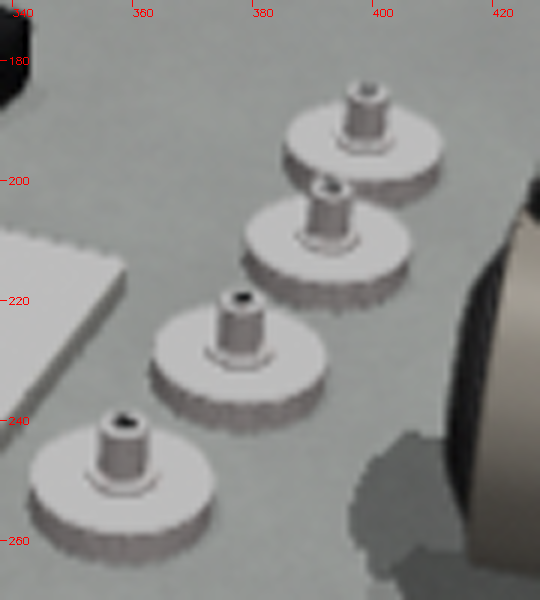

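```bash
cat >> h.py <<'E'
def tri(us,ut):
    from scipy.optimize import least_squares
    return least_squares(lambda p:np.r_[proj("side",p)-us,proj("top",p)-ut],[450,0,50]).x
E
python3 - <<'E'
from h import *
for us,ut in (((358.8,240.2),(325.2,233)),((378.3,219.8),(359,235.3)),((393.5,201.2),(392.5,235.2)),((399.3,185),(421.3,229.7))):
    us=np.array(us)-.4;ut=np.array(ut)-.4
    print(back("side",us,48).round(1),back("top",ut,48).round(1),tri(us,ut).round(1))
us=np.array([320,205])-.3;ut=np.array([257.5,222.7])-.3
print(back("side",us,271).round(1),back("top",ut,271).round(1),tri(us,ut).round(1))
E
```

```text
[446.9 -56.   48. ] [446.7 -58.6  48. ] [447.7 -58.3  46.2]
[ 448.4 -173.2   48. ] [ 447.7 -176.9   48. ] [ 449.2 -176.7   45.6]
[ 456.5 -289.4   48. ] [ 457.2 -293.6   48. ] [ 458.1 -293.9   45.1]
[ 484.7 -390.    48. ] [ 484.3 -393.5   48. ] [ 485.5 -393.7   45.9]
[435.7 150.4 271. ] [431.1 150.7 271. ] [433.3 151.8 272.1]
```

Emit:
{"method": "arm_command", "body": {"plan": [{"tx":-1.5,"wx":0.107,"jaw":1},{"tx":-1.5,"wx":0.107,"jaw":1},{"tx":-1.5,"wx":0.107,"jaw":1},{"tx":-1.5,"wx":0.107,"jaw":1},{"ty":2.1,"tz":-1.7,"jaw":1},{"ty":2.1,"tz":-1.7,"jaw":1},{"ty":2.1,"tz":-1.7,"jaw":1},{"ty":2.1,"tz":-1.7,"jaw":1},{"ty":2.1,"tz":-1.7,"jaw":1},{"ty":2.1,"tz":-1.7,"jaw":1},{"ty":2.1,"tz":-1.7,"jaw":1},{"ty":2.1,"tz":-1.7,"jaw":1},{"ty":2.1,"tz":-1.7,"jaw":1},{"ty":2.1,"tz":-1.7,"jaw":1},{"jaw":1}]}}

```text
invalid input at $.plan[0]: expected keys tx, ty, tz, wx, wy, wz, jaw
```

Emit:
{"method": "arm_command", "body": {"plan": [{"tx":-1.5,"ty":0,"tz":0,"wx":0.107,"wy":0,"wz":0,"jaw":1},{"tx":-1.5,"ty":0,"tz":0,"wx":0.107,"wy":0,"wz":0,"jaw":1},{"tx":-1.5,"ty":0,"tz":0,"wx":0.107,"wy":0,"wz":0,"jaw":1},{"tx":-1.5,"ty":0,"tz":0,"wx":0.107,"wy":0,"wz":0,"jaw":1},{"tx":0,"ty":2.1,"tz":-1.7,"wx":0,"wy":0,"wz":0,"jaw":1},{"tx":0,"ty":2.1,"tz":-1.7,"wx":0,"wy":0,"wz":0,"jaw":1},{"tx":0,"ty":2.1,"tz":-1.7,"wx":0,"wy":0,"wz":0,"jaw":1},{"tx":0,"ty":2.1,"tz":-1.7,"wx":0,"wy":0,"wz":0,"jaw":1},{"tx":0,"ty":2.1,"tz":-1.7,"wx":0,"wy":0,"wz":0,"jaw":1},{"tx":0,"ty":2.1,"tz":-1.7,"wx":0,"wy":0,"wz":0,"jaw":1},{"tx":0,"ty":2.1,"tz":-1.7,"wx":0,"wy":0,"wz":0,"jaw":1},{"tx":0,"ty":2.1,"tz":-1.7,"wx":0,"wy":0,"wz":0,"jaw":1},{"tx":0,"ty":2.1,"tz":-1.7,"wx":0,"wy":0,"wz":0,"jaw":1},{"tx":0,"ty":2.1,"tz":-1.7,"wx":0,"wy":0,"wz":0,"jaw":1},{"tx":0,"ty":0,"tz":0,"wx":0,"wy":0,"wz":0,"jaw":1}]}}

```text
time: 1.6
tool_pos: [429.3, -306.2, 308.3]
tcp_rot: [3.081, 1.57, 1.513]
contact_force: [0.3, -0.4, 0.2]
grip_width: 91.8
```

Emit:
{"method": "arm_command", "body": {"plan": [{"tx":0,"ty":0,"tz":-3.8,"wx":0,"wy":0,"wz":0,"jaw":1},{"tx":0,"ty":0,"tz":-3.8,"wx":0,"wy":0,"wz":0,"jaw":1},{"tx":0,"ty":0,"tz":-3.8,"wx":0,"wy":0,"wz":0,"jaw":1},{"tx":0,"ty":0,"tz":-3.8,"wx":0,"wy":0,"wz":0,"jaw":1},{"tx":0,"ty":0,"tz":-3.8,"wx":0,"wy":0,"wz":0,"jaw":1},{"tx":0,"ty":0,"tz":-3.8,"wx":0,"wy":0,"wz":0,"jaw":1},{"tx":0,"ty":0,"tz":-3.8,"wx":0,"wy":0,"wz":0,"jaw":1},{"tx":0,"ty":0,"tz":-3.8,"wx":0,"wy":0,"wz":0,"jaw":1},{"tx":0,"ty":0,"tz":-3.8,"wx":0,"wy":0,"wz":0,"jaw":1},{"tx":0,"ty":0,"tz":-3.8,"wx":0,"wy":0,"wz":0,"jaw":1},{"tx":0,"ty":0,"tz":-3.8,"wx":0,"wy":0,"wz":0,"jaw":1},{"tx":0,"ty":0.4,"tz":-3.8,"wx":0,"wy":0,"wz":0,"jaw":1},{"tx":0,"ty":0,"tz":0,"wx":0,"wy":0,"wz":0,"jaw":1},{"tx":0,"ty":0,"tz":0,"wx":0,"wy":0,"wz":0,"jaw":1}]}}

```text
time: 3.0
tool_pos: [431.9, 147.7, 308.3]
tcp_rot: [-0.757, 1.57, -2.327]
contact_force: [-0.5, 0.1, -0.1]
grip_width: 91.8
```

```bash
python3 - <<'E'
from h import *
im=crop("side","s3",170,130,430,340,3)
crop("top","t3",200,110,340,260,4)
o=readout.get_obs();p=o['tool_pos'];print(p,proj("side",p-[0,0,22]),proj("top",p))
E
```

```text
[432.05661799 146.75626173 308.51218085] [321.97283995 198.29611819] [257.06589309 220.19721172]
```

View pics/s3.png

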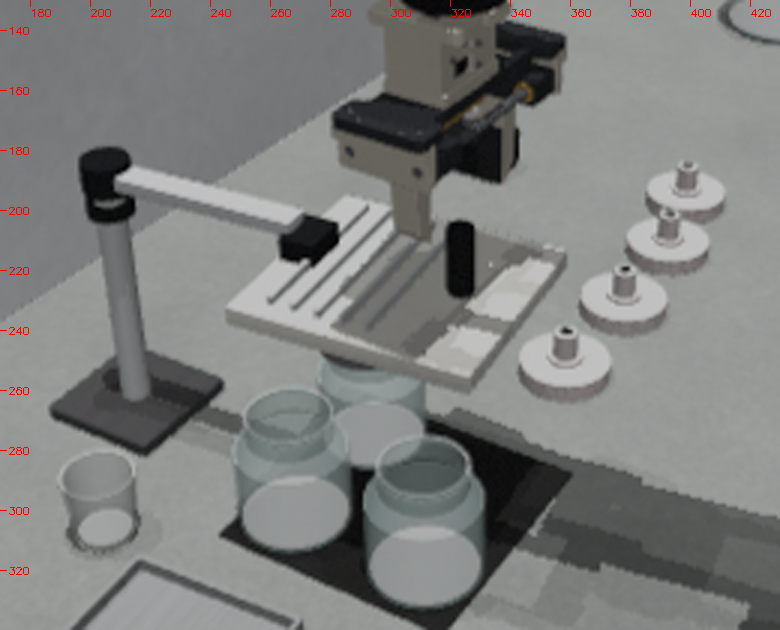

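View pics/t3.png

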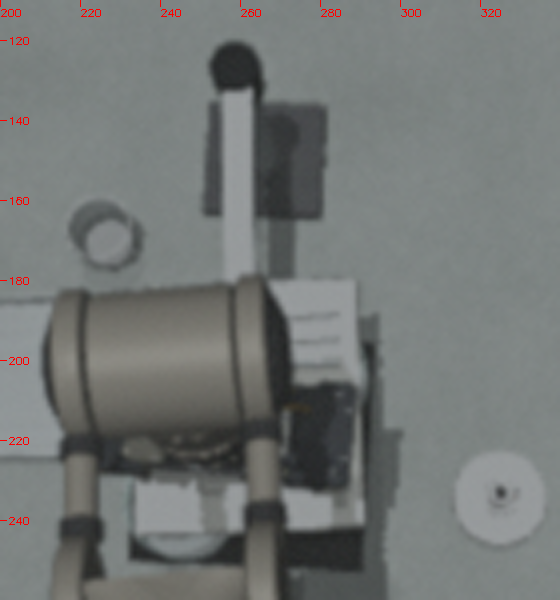

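```bash
python3 - <<'E'
from h import *
o=readout.get_obs();p=o['tool_pos'];print(p)
for dy in(46,65,-46,-65):
  print(dy,[proj("side",p+[dx,dy,-22]).round(1) for dx in(-9.5,9.5)],[proj("top",p+[dx,dy,-22]).round(1) for dx in(-9.5,9.5)])
E
```

```text
[432.05661799 146.75626173 308.51218085]
46 [array([313.9, 209.2]), array([306.4, 206.6])] [array([242.3, 223.3]), array([243. , 217.1])]
65 [array([308.8, 213.3]), array([301.2, 210.7])] [array([235.9, 222.9]), array([236.6, 216.6])]
-46 [array([336.8, 190.4]), array([329.5, 188.2])] [array([273. , 225.7]), array([273.6, 219.4])]
-65 [array([341.2, 186.8]), array([333.9, 184.6])] [array([279.3, 226.2]), array([279.9, 219.9])]
```

Emit:
{"method": "arm_command", "body": {"plan": [{"tx":0,"ty":0.1,"tz":-0.4,"wx":0,"wy":0,"wz":0,"jaw":1},{"tx":1,"ty":0,"tz":0,"wx":0,"wy":0,"wz":0,"jaw":1},{"tx":1,"ty":0,"tz":0,"wx":0,"wy":0,"wz":0,"jaw":1},{"tx":1,"ty":0,"tz":0,"wx":0,"wy":0,"wz":0,"jaw":1},{"tx":1,"ty":0,"tz":0,"wx":0,"wy":0,"wz":0,"jaw":1},{"tx":1.1,"ty":0,"tz":0,"wx":0,"wy":0,"wz":0,"jaw":1},{"tx":0,"ty":0,"tz":0,"wx":0,"wy":0,"wz":0,"jaw":-1},{"tx":0,"ty":0,"tz":0,"wx":0,"wy":0,"wz":0,"jaw":-1},{"tx":0,"ty":0,"tz":0,"wx":0,"wy":0,"wz":0,"jaw":-1},{"tx":0,"ty":0,"tz":0,"wx":0,"wy":0,"wz":0,"jaw":-1},{"tx":0,"ty":0,"tz":0,"wx":0,"wy":0,"wz":0,"jaw":-1},{"tx":0,"ty":0,"tz":0,"wx":0,"wy":0,"wz":0,"jaw":-1},{"tx":0,"ty":0,"tz":0,"wx":0,"wy":0,"wz":0,"jaw":-1}]}}

```text
time: 4.4
tool_pos: [433.1, 151.8, 257.8]
tcp_rot: [1.546, 1.57, -0.026]
contact_force: [-0.2, -0.1, 0.1]
grip_width: 40.6
```

Emit:
{"method": "arm_command", "body": {"plan": [{"tx":0,"ty":0,"tz":0,"wx":0,"wy":0,"wz":0,"jaw":-1},{"tx":0,"ty":0,"tz":0,"wx":0,"wy":0,"wz":0,"jaw":-1},{"tx":0,"ty":0,"tz":0,"wx":0,"wy":0,"wz":0,"jaw":-1},{"tx":0,"ty":0,"tz":0,"wx":0,"wy":0,"wz":0,"jaw":-1},{"tx":0,"ty":0,"tz":0,"wx":0,"wy":0,"wz":0,"jaw":-1}]}}

```text
time: 4.9
tool_pos: [433.0, 151.8, 257.6]
tcp_rot: [-1.069, 1.57, -2.641]
contact_force: [-1.4, -0.7, -0.9]
grip_width: 21.1
```

```bash
python3 - <<'E'
import numpy as np
P=np.array([751,182.]);r=319.4
a=np.linspace(.094,1.33,21)
p=P-r*np.c_[np.cos(a),np.sin(a)]
d=np.diff(p,axis=0)/10
print(p[10],p[-1]);print([(round(x,2),round(-y,2)) for x,y in d])
E
```

```text
[509.19609239 -26.67973132] [ 674.83074853 -128.18479191]
[(np.float64(0.25), np.float64(1.96)), (np.float64(0.37), np.float64(1.94)), (np.float64(0.49), np.float64(1.91)), (np.float64(0.6), np.float64(1.88)), (np.float64(0.72), np.float64(1.84)), (np.float64(0.83), np.float64(1.79)), (np.float64(0.94), np.float64(1.74)), (np.float64(1.04), np.float64(1.67)), (np.float64(1.15), np.float64(1.61)), (np.float64(1.24), np.float64(1.53)), (np.float64(1.33), np.float64(1.45)), (np.float64(1.42), np.float64(1.37)), (np.float64(1.5), np.float64(1.28)), (np.float64(1.58), np.float64(1.18)), (np.float64(1.65), np.float64(1.08)), (np.float64(1.71), np.float64(0.98)), (np.float64(1.77), np.float64(0.87)), (np.float64(1.82), np.float64(0.76)), (np.float64(1.86), np.float64(0.65)), (np.float64(1.9), np.float64(0.53))]
```

Emit:
{"method": "arm_command", "body": {"plan": [{"tx":0,"ty":0.25,"tz":1.96,"wx":0,"wy":0,"wz":0,"jaw":-1},{"tx":0,"ty":0.37,"tz":1.94,"wx":0,"wy":0,"wz":0,"jaw":-1},{"tx":0,"ty":0.49,"tz":1.91,"wx":0,"wy":0,"wz":0,"jaw":-1},{"tx":0,"ty":0.6,"tz":1.88,"wx":0,"wy":0,"wz":0,"jaw":-1},{"tx":0,"ty":0.72,"tz":1.84,"wx":0,"wy":0,"wz":0,"jaw":-1},{"tx":0,"ty":0,"tz":0,"wx":0,"wy":0,"wz":0,"jaw":-1}]}}

```text
time: 5.5
tool_pos: [457.7, 54.9, 257.8]
tcp_rot: [-0.076, 1.57, -1.649]
contact_force: [-2.0, 0.3, 3.0]
grip_width: 21.1
```

Emit:
{"method": "arm_command", "body": {"plan": [{"tx":0,"ty":0.83,"tz":1.79,"wx":0,"wy":0,"wz":0,"jaw":-1},{"tx":0,"ty":0.94,"tz":1.74,"wx":0,"wy":0,"wz":0,"jaw":-1},{"tx":0,"ty":1.04,"tz":1.67,"wx":0,"wy":0,"wz":0,"jaw":-1},{"tx":0,"ty":1.15,"tz":1.61,"wx":0,"wy":0,"wz":0,"jaw":-1},{"tx":0,"ty":1.24,"tz":1.53,"wx":0,"wy":0,"wz":0,"jaw":-1},{"tx":0,"ty":1.33,"tz":1.45,"wx":0,"wy":0,"wz":0,"jaw":-1},{"tx":0,"ty":1.42,"tz":1.37,"wx":0,"wy":0,"wz":0,"jaw":-1},{"tx":0,"ty":0,"tz":0,"wx":0,"wy":0,"wz":0,"jaw":-1}]}}

```text
time: 6.3
tool_pos: [538.7, -56.5, 258.1]
tcp_rot: [1.303, 1.568, -0.271]
contact_force: [-1.0, 1.2, 5.3]
grip_width: 21.2
```

Emit:
{"method": "arm_command", "body": {"plan": [{"tx":0,"ty":1.5,"tz":1.28,"wx":0,"wy":0,"wz":0,"jaw":-1},{"tx":0,"ty":1.58,"tz":1.18,"wx":0,"wy":0,"wz":0,"jaw":-1},{"tx":0,"ty":1.65,"tz":1.08,"wx":0,"wy":0,"wz":0,"jaw":-1},{"tx":0,"ty":1.71,"tz":0.98,"wx":0,"wy":0,"wz":0,"jaw":-1},{"tx":0,"ty":1.77,"tz":0.87,"wx":0,"wy":0,"wz":0,"jaw":-1},{"tx":0,"ty":1.82,"tz":0.76,"wx":0,"wy":0,"wz":0,"jaw":-1},{"tx":0,"ty":1.86,"tz":0.65,"wx":0,"wy":0,"wz":0,"jaw":-1},{"tx":0,"ty":1.9,"tz":0.53,"wx":0,"wy":0,"wz":0,"jaw":-1},{"tx":0,"ty":0,"tz":0,"wx":0,"wy":0,"wz":0,"jaw":-1},{"tx":0,"ty":0,"tz":0,"wx":0,"wy":0,"wz":0,"jaw":-1}]}}

```text
time: 7.3
tool_pos: [675.4, -127.9, 258.3]
tcp_rot: [1.628, 1.569, 0.056]
contact_force: [1.2, 1.0, 4.3]
grip_width: 21.3
```

```bash
python3 - <<'E'
from h import *
im=imaging.capture("side");cv2.imwrite("pics/side4.png",im);crop("side","s4",200,150,460,350,3,im)
crop("top","t4",170,110,440,260,3)
E
```

```text
(no output)
```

View pics/s4.png

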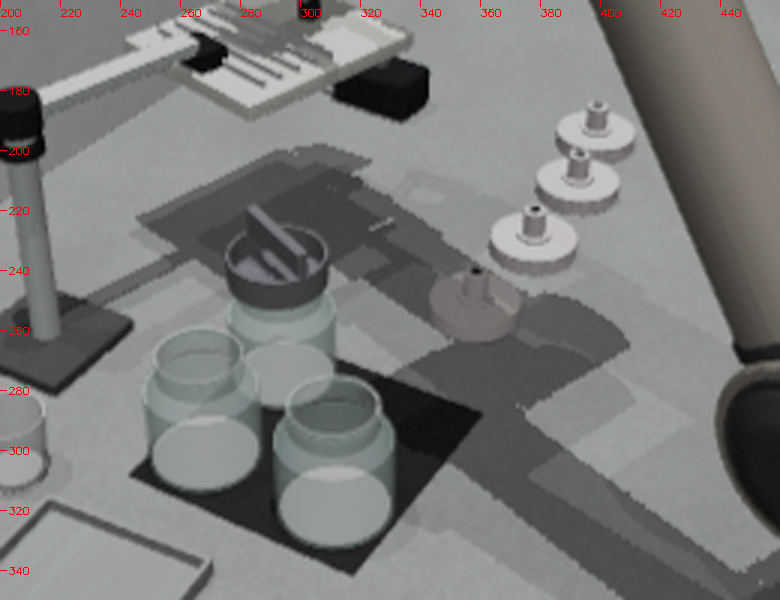

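View pics/t4.png

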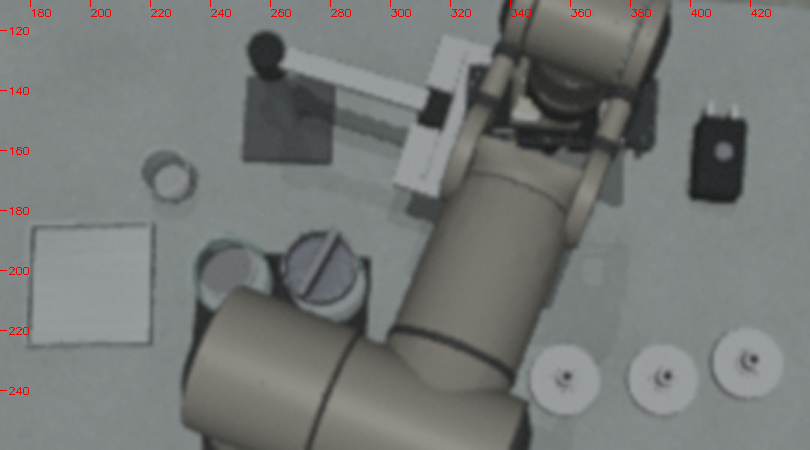

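```bash
python3 - <<'E'
from h import *
print("panel corner",back("top",(302.7,171),195))
print("rim", back("top",(276.7-.3,199.3-.3),136),back("side",(292.3-.3,235.0-.3),136))
print("bar top",[back("top",u,160).round(1) for u in ((270.5,208.5),(282.3,187))],"side",[back("side",u,160).round(1) for u in((283.5,219.3),(301.5,234.3))])
print("jars side",[back("side",u,108).round(1) for u in((200+199/3,150+357/3),(200+333.5/3,150+406/3))])
print("jar top",back("top",(170+228/3,110+268/3),108))
S=cv2.imread("pics/side4.png")
crop("side","s5",230,200,350,340,5,S)
E
```

```text
panel corner [622.68817616  30.3021179  195.        ]
rim [535.14042087 112.82224161 136.        ] [537.0366508  120.34866893 136.        ]
bar top [array([497. , 126.8, 160. ]), array([572.3,  94.8, 160. ])] side [array([572.7, 105. , 160. ]), array([498.3, 134.5, 160. ])]
jars side [array([531.3, 231.9, 108. ]), array([412. , 224.4, 108. ])]
jar top [531.66913481 218.89624121 108.        ]
```

View pics/s5.png

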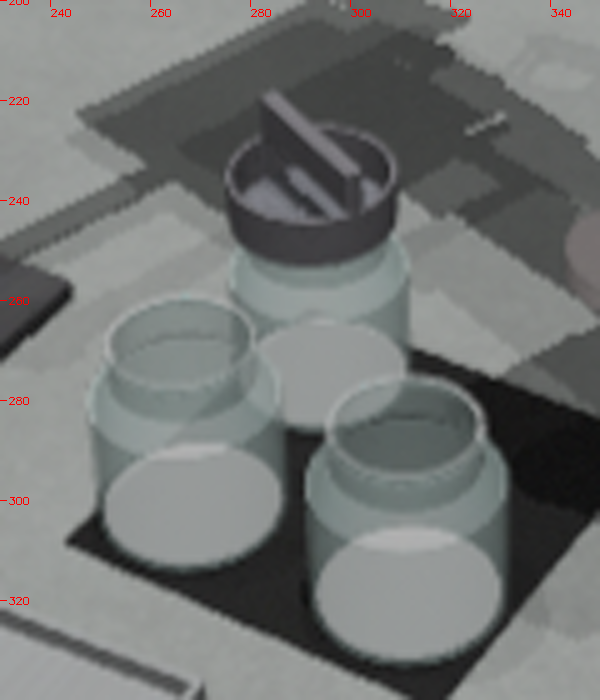

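Emit:
{"method": "arm_command", "body": {"plan": [{"tx":0,"ty":1.5,"tz":0.35,"wx":0,"wy":0,"wz":0,"jaw":-1},{"tx":0,"ty":0,"tz":0,"wx":0,"wy":0,"wz":0,"jaw":-1},{"tx":0,"ty":0,"tz":0,"wx":0,"wy":0,"wz":0,"jaw":-0.2},{"tx":0,"ty":0,"tz":0,"wx":0,"wy":0,"wz":0,"jaw":-0.2},{"tx":0,"ty":0,"tz":0,"wx":0,"wy":0,"wz":0,"jaw":-0.2},{"tx":-1,"ty":0,"tz":0,"wx":0,"wy":0,"wz":0,"jaw":-0.2},{"tx":-1,"ty":0,"tz":0,"wx":0,"wy":0,"wz":0,"jaw":-0.2},{"tx":-1,"ty":0,"tz":0,"wx":0,"wy":0,"wz":0,"jaw":-0.2},{"tx":-1,"ty":0,"tz":0,"wx":0,"wy":0,"wz":0,"jaw":-0.2},{"tx":-1,"ty":0,"tz":0,"wx":0,"wy":0,"wz":0,"jaw":-0.2}]}}

```text
time: 8.4
tool_pos: [689.5, -132.2, 309.1]
tcp_rot: [1.18, 1.57, -0.392]
contact_force: [0.2, 0.5, 0.2]
grip_width: 36.6
```

Emit:
{"method": "arm_command", "body": {"plan": [{"tx":0,"ty":-3,"tz":1.4,"wx":0,"wy":0,"wz":0,"jaw":0},{"tx":0,"ty":-3,"tz":1.4,"wx":0,"wy":0,"wz":0,"jaw":0},{"tx":0,"ty":-3,"tz":1.4,"wx":0,"wy":0,"wz":0,"jaw":0},{"tx":0,"ty":-3,"tz":1.4,"wx":0,"wy":0,"wz":0,"jaw":0},{"tx":0,"ty":-3,"tz":1.4,"wx":0,"wy":0,"wz":0,"jaw":0},{"tx":0,"ty":-3,"tz":1.4,"wx":0,"wy":0,"wz":0,"jaw":0},{"tx":0,"ty":-3,"tz":1.4,"wx":0,"wy":0,"wz":0,"jaw":0},{"tx":0,"ty":-3,"tz":1.4,"wx":0,"wy":0,"wz":0,"jaw":0},{"tx":0,"ty":-2,"tz":1.4,"wx":0,"wy":0,"wz":0,"jaw":0},{"tx":0,"ty":0,"tz":0,"wx":0,"wy":0,"wz":0,"jaw":0}]}}

```text
time: 9.4
tool_pos: [427.6, -259.3, 308.9]
tcp_rot: [0.255, 1.569, -1.32]
contact_force: [0.2, -0.6, 0.4]
grip_width: 46.0
```

```bash
python3 - <<'E'
from h import *
im=imaging.capture("top");cv2.imwrite("pics/top6.png",im);crop("top","t6",170,110,330,260,5,im[:])
im=imaging.capture("side");cv2.imwrite("pics/side6.png",im)
E
```

```text
(no output)
```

View pics/t6.png

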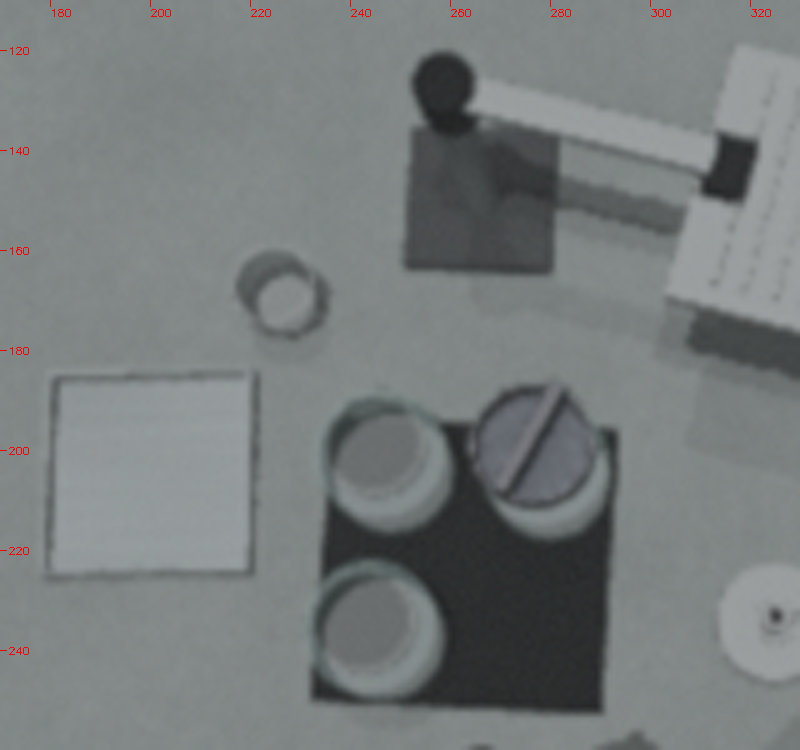

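View pics/side6.png

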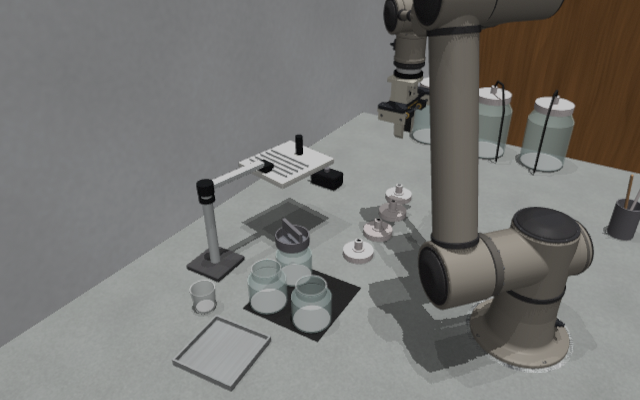

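```bash
python3 - <<'E'
from h import *
o=-.4
def b(n,u,z): return back(n,np.array(u)+o,z)[:2].round(1)
print("sieve rim top",b("top",(277.2,199.2),136),"side",b("side",(292.4,235.2),136))
print("bar mid top",b("top",(275.4,197.2),160),"side",b("side",((283.5+301.5)/2+.2,227),160))
print("jarA top",b("top",(245.8,200),108),"side",b("side",(230+181/5,200+343/5),108))
print("jarB top",b("top",(243.4,233.8),108),"side",b("side",(230+406/5,200+428/5),108))
print("mat top",[b("top",(170+x/5,110+y/5),3) for x,y in((331,420),(615,430),(604,712),(312,702))])
S=[(357,287),(314,341),(240,308)]
print("mat side",[b("side",u,3) for u in((230+64/5,200+542/5),(230+445/5,200+700/5))])
print("tray top",[b("top",(170+x/5,110+y/5),16) for x,y in((52,377),(258,373),(252,573),(46,577))])
print("lamp corner",b("top",(170+666/5,110+297/5),213))
E
```

```text
sieve rim top [535.9 111.5] side [536.8 120.7]
bar mid top [537.3 115.8] side [535.6 119.7]
jarA top [530.6 220.8] side [534.2 230.2]
jarB top [414.5 216.4] side [413.  224.5]
mat top [array([571. , 275.7]), array([579.6,  67.9]), array([373.9,  57.9]), array([364.9, 266.2])]
mat side [array([575.1, 278.7]), array([366.5, 266.2])]
tray top [array([584.4, 479.4]), array([599. , 330.2]), array([452.3, 317.1]), array([438. , 463.6])]
lamp corner [624.4  29.7]
```

```bash
cat >> h.py <<'E'
def overlay(n,im,name,circs,x0,y0,x1,y1,s,segs=()):
    k=cv2.resize(im[y0:y1,x0:x1],None,fx=s,fy=s,interpolation=cv2.INTER_CUBIC)
    f=lambda p:(((proj(n,p)-[x0,y0]+.5)*s)*8).astype(int)
    t=np.linspace(0,2*np.pi,60)
    for x,y,z,d,col in circs:
        pts=np.array([f([x+d/2*np.cos(a),y+d/2*np.sin(a),z]) for a in t])
        cv2.polylines(k,[pts],True,col,1,cv2.LINE_AA,shift=3)
    for a,b_,col in segs:
        cv2.polylines(k,[np.array([f(a),f(b_)])],False,col,1,cv2.LINE_AA,shift=3)
    cv2.imwrite(f"pics/{name}.png",k)
def jarc(x,y,c=(0,0,255)): return [(x,y,3,92,c),(x,y,77,92,c),(x,y,88,70,c),(x,y,108,70,c)]
def sievec(x,y,z=108,c=(0,255,255)): return [(x,y,z,84,c),(x,y,z+28,84,c)]
def lidc(x,y,z=0,c=(255,0,0)): return [(x,y,z,84,c),(x,y,z+18,84,c),(x,y,z+48,22,c)]
E
python3 - <<'E'
from h import *
T=cv2.imread("pics/top6.png");S=cv2.imread("pics/side6.png")
c=jarc(532,226)+jarc(413.5,221)+jarc(536,117)+sievec(536,117)+lidc(447,-57)
overlay("top",T,"ot",c,220,180,340,260,6)
overlay("side",S,"os",c,230,200,380,340,5)
E
```

```text
(no output)
```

View pics/ot.png

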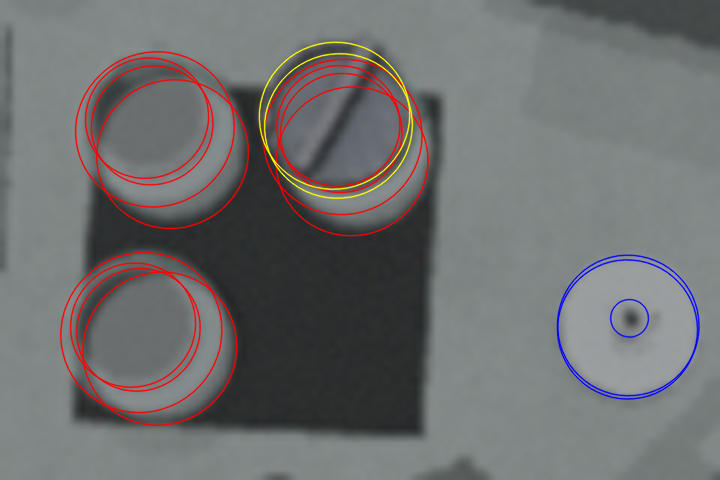

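View pics/os.png

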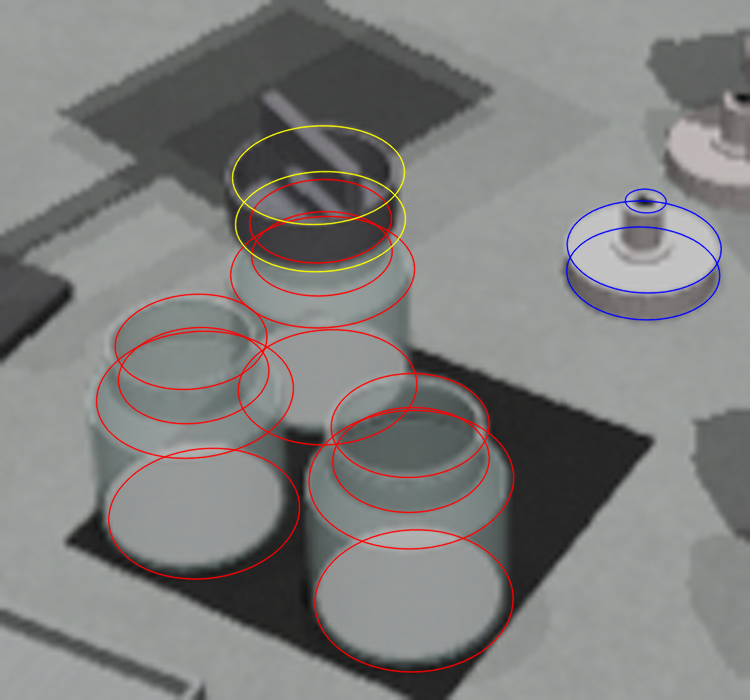

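```bash
cat >> h.py <<'E'
from scipy.ndimage import map_coordinates
def gmag(im):
    g=cv2.GaussianBlur(im,(0,0),.8).astype(np.float32).mean(2) if im.ndim==3 else im
    return np.hypot(cv2.Sobel(g,cv2.CV_32F,1,0),cv2.Sobel(g,cv2.CV_32F,0,1))
def projv(n,P):
    c=C[n]; q=(P-c['position'])@Rm(n)
    return np.c_[c['cx']+c['fx']*q[:,0]/-q[:,2], c['cy']+c['fy']*q[:,1]/q[:,2]]
def gfit(n,G,x,y,shapes,rad=14,step=1):
    # shapes: list of (z,d,weight); grid search
    t=np.linspace(0,2*np.pi,90,endpoint=False)
    best=[]
    for dx in np.arange(-rad,rad+.1,step):
        for dy in np.arange(-rad,rad+.1,step):
            s=0
            for z,d in shapes:
                P=np.c_[x+dx+d/2*np.cos(t),y+dy+d/2*np.sin(t),np.full(90,z)]
                uv=projv(n,P); s+=map_coordinates(G,[uv[:,1],uv[:,0]],order=1).mean()
            best.append((s,x+dx,y+dy))
    best.sort(reverse=True); return best[0],np.mean(best[:8],0).round(1)
E
python3 - <<'E'
from h import *
for n,f in(("top","pics/top6.png"),("side","pics/side6.png")):
    G=gmag(cv2.imread(f))
    for nm,x,y,sh in (("lidA",447,-57,[(18,84)]),("lidB",449,-175,[(18,84)]),("sieve",537,117,[(136,84)]),("jarA",534,226,[(108,68)]),("jarB",414,222,[(108,68)]),("jarAall",534,226,[(108,68),(77,92),(3,90)]),("jarBall",414,222,[(108,68),(77,92),(3,90)])):
        b,m=gfit(n,G,x,y,sh); print(n,nm,np.round(b,1),m)
E
```

```text
top lidA [ 63.9 448.  -59. ] [ 62.9 447.5 -58.5]
top lidB [  80.  447. -179.] [  79.4  447.1 -179.1]
top sieve [102.4 535.  113. ] [101.2 535.1 113.1]
top jarA [ 76.5 533.  224. ] [ 76.1 533.1 224.1]
top jarB [ 84.3 422.  217. ] [ 83.7 421.9 217.9]
top jarAall [288.8 533.  224. ] [286.6 533.1 223.9]
top jarBall [301.3 414.  219. ] [299.8 413.4 218.8]
side lidA [149.8 447.  -55. ] [148.  446.9 -55.1]
side lidB [ 142.5  448.  -173. ] [ 140.8  447.9 -172.8]
side sieve [ 93.2 536.  116. ] [ 92.3 535.6 116.2]
side jarA [ 59.4 533.  232. ] [ 58.5 532.9 232.1]
side jarB [113. 413. 220.] [110.9 413.2 219.9]
side jarAall [250.7 539.  223. ] [248.1 539.4 223.8]
side jarBall [404.3 417.  219. ] [398.3 417.1 219.1]
```

Emit:
{"method": "arm_command", "body": {"plan": [{"tx":0,"ty":0.9,"tz":-3.12,"wx":0,"wy":0,"wz":0,"jaw":-0.35},{"tx":0,"ty":0.9,"tz":-3.12,"wx":0,"wy":0,"wz":0,"jaw":-0.35},{"tx":0,"ty":0.9,"tz":-3.12,"wx":0,"wy":0,"wz":0,"jaw":-0.35},{"tx":0,"ty":0.9,"tz":-3.12,"wx":0,"wy":0,"wz":0,"jaw":-0.35},{"tx":0,"ty":0.9,"tz":-3.12,"wx":0,"wy":0,"wz":0,"jaw":-0.35},{"tx":0,"ty":0.9,"tz":-3.12,"wx":0,"wy":0,"wz":0,"jaw":-0.35},{"tx":0,"ty":0.9,"tz":-3.12,"wx":0,"wy":0,"wz":0,"jaw":-0.35},{"tx":0,"ty":0.9,"tz":-3.12,"wx":0,"wy":0,"wz":0,"jaw":-0.35},{"tx":0,"ty":0.9,"tz":-3.12,"wx":0,"wy":0,"wz":0,"jaw":-0.35},{"tx":0,"ty":0.9,"tz":-3.12,"wx":0,"wy":0,"wz":0,"jaw":-0.35},{"tx":0,"ty":0.9,"tz":-3.12,"wx":0,"wy":0,"wz":0,"jaw":-0.35},{"tx":0,"ty":0.9,"tz":-3.12,"wx":0,"wy":0,"wz":0,"jaw":-0.35},{"tx":2,"ty":0,"tz":0,"wx":0.13,"wy":0,"wz":0,"jaw":-0.35},{"tx":2,"ty":0,"tz":0,"wx":0.13,"wy":0,"wz":0,"jaw":-0.35},{"tx":2,"ty":0,"tz":0,"wx":0.13,"wy":0,"wz":0,"jaw":-0.35},{"tx":2,"ty":0,"tz":0,"wx":0,"wy":0,"wz":0,"jaw":-0.35},{"tx":2,"ty":0,"tz":0,"wx":0,"wy":0,"wz":0,"jaw":-0.35},{"tx":2,"ty":0,"tz":0,"wx":0,"wy":0,"wz":0,"jaw":-0.35},{"tx":0,"ty":0,"tz":0,"wx":0,"wy":0,"wz":0,"jaw":-0.35},{"tx":0,"ty":0,"tz":0,"wx":0,"wy":0,"wz":0,"jaw":-0.35}]}}

```text
time: 11.5
tool_pos: [538.1, 117.2, 188.0]
tcp_rot: [-1.86, 1.571, 2.462]
contact_force: [0.6, -0.2, -0.7]
grip_width: 30.0
```

```bash
python3 - <<'E'
from h import *
crop("side","s7",240,180,340,300,6)
o=readout.get_obs();p=o['tool_pos'];r=R.from_euler('xyz',o['tcp_rot']).as_matrix();print(p,r.round(3))
print([proj("side",p+r@np.array([22,0,s])) for s in(-15,15)])
E
```

```text
[538.49356595 117.11967106 188.6404916 ] [[ 0.001  0.925 -0.381]
 [ 0.    -0.381 -0.925]
 [-1.     0.001 -0.001]]
[array([286.51576871, 225.47206513]), array([297.04742625, 221.45987826])]
```

View pics/s7.png

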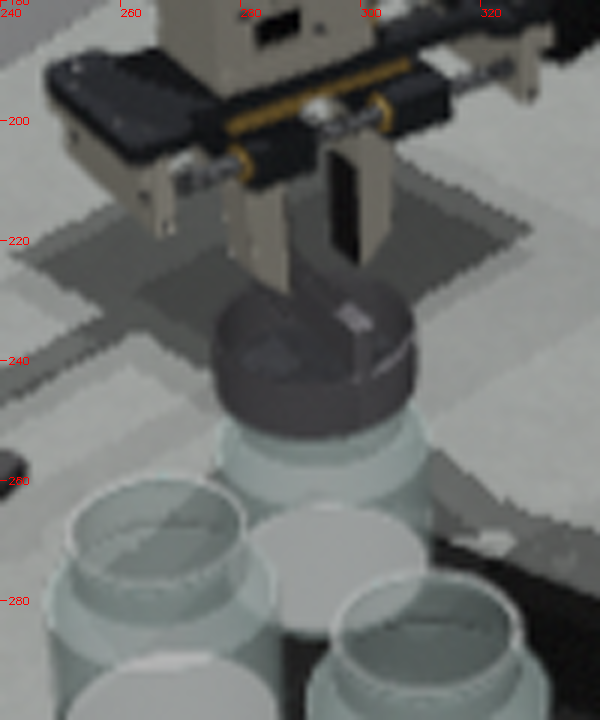

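Emit:
{"method": "arm_command", "body": {"plan": [{"tx":1,"ty":0,"tz":0,"wx":0,"wy":0,"wz":0,"jaw":-0.35},{"tx":1,"ty":0,"tz":0,"wx":0,"wy":0,"wz":0,"jaw":-0.35},{"tx":1,"ty":0,"tz":0,"wx":0,"wy":0,"wz":0,"jaw":-0.35},{"tx":0.6,"ty":0,"tz":0,"wx":0,"wy":0,"wz":0,"jaw":-0.35},{"tx":0,"ty":0,"tz":0,"wx":0,"wy":0,"wz":0,"jaw":-0.35}]}}

```text
time: 12.05
tool_pos: [537.1, 116.3, 150.4]
tcp_rot: [-1.071, 1.568, -3.033]
contact_force: [-0.1, -0.0, -0.2]
grip_width: 30.0
```

Emit:
{"method": "arm_command", "body": {"plan": [{"tx":0,"ty":0,"tz":0,"wx":0,"wy":0,"wz":0,"jaw":-0.6},{"tx":0,"ty":0,"tz":0,"wx":0,"wy":0,"wz":0,"jaw":-0.7},{"tx":0,"ty":0,"tz":0,"wx":0,"wy":0,"wz":0,"jaw":-0.85},{"tx":0,"ty":0,"tz":0,"wx":0,"wy":0,"wz":0,"jaw":-1},{"tx":0,"ty":0,"tz":0,"wx":0,"wy":0,"wz":0,"jaw":-1},{"tx":0,"ty":0,"tz":0,"wx":0,"wy":0,"wz":0,"jaw":-1},{"tx":0,"ty":0,"tz":0,"wx":0,"wy":0,"wz":0,"jaw":-1}]}}

```text
time: 12.75
tool_pos: [538.0, 116.4, 152.1]
tcp_rot: [1.955, 1.57, -0.007]
contact_force: [0.0, -1.0, 3.7]
grip_width: 9.4
```

Emit:
{"method": "arm_command", "body": {"plan": [{"tx":-0.5,"ty":0,"tz":0,"wx":0,"wy":0,"wz":0,"jaw":-1},{"tx":-1,"ty":0,"tz":0,"wx":0,"wy":0,"wz":0,"jaw":-1},{"tx":-1.5,"ty":0,"tz":0,"wx":0,"wy":0,"wz":0,"jaw":-1},{"tx":-1.5,"ty":0,"tz":0,"wx":0,"wy":0,"wz":0,"jaw":-1},{"tx":-1,"ty":0,"tz":0,"wx":0,"wy":0,"wz":0,"jaw":-1},{"tx":0,"ty":0,"tz":0,"wx":0,"wy":0,"wz":0,"jaw":-1}]}}

```text
time: 13.35
tool_pos: [538.5, 116.5, 208.5]
tcp_rot: [2.01, 1.568, 0.048]
contact_force: [-0.1, -0.2, -1.0]
grip_width: 9.8
```

```bash
python3 - <<'E'
from h import *
crop("side","s8",220,160,340,300,5)
E
```

```text
(no output)
```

View pics/s8.png

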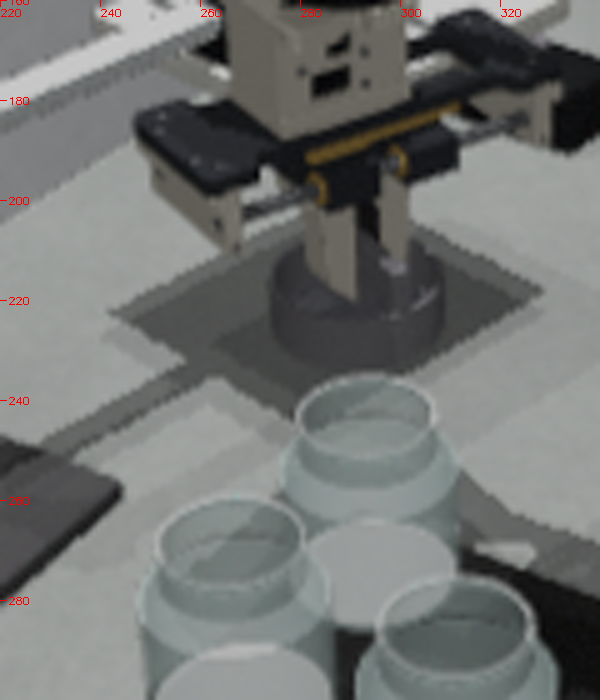

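Sieve lifted; jar0 stands. Moving to the tray.

Emit:
{"method": "arm_command", "body": {"plan": [{"tx":-0.5,"ty":-0.6,"tz":-1.2,"wx":0,"wy":0,"wz":0,"jaw":-1},{"tx":0,"ty":-1.2,"tz":-2.4,"wx":0,"wy":0,"wz":0,"jaw":-1},{"tx":0,"ty":-1.2,"tz":-2.4,"wx":0,"wy":0,"wz":0,"jaw":-1},{"tx":0,"ty":-1.2,"tz":-2.4,"wx":0,"wy":0,"wz":0,"jaw":-1},{"tx":0,"ty":-1.2,"tz":-2.4,"wx":0,"wy":0,"wz":0,"jaw":-1},{"tx":0,"ty":-1.2,"tz":-2.4,"wx":0,"wy":0,"wz":0,"jaw":-1},{"tx":0,"ty":-1.2,"tz":-2.4,"wx":0,"wy":0,"wz":0,"jaw":-1},{"tx":0,"ty":-1.2,"tz":-2.4,"wx":0,"wy":0,"wz":0,"jaw":-1},{"tx":0,"ty":-1.2,"tz":-2.4,"wx":0,"wy":0,"wz":0,"jaw":-1},{"tx":2,"ty":-1.2,"tz":-2.4,"wx":0,"wy":0,"wz":0,"jaw":-1},{"tx":3,"ty":-1.2,"tz":-2.4,"wx":0,"wy":0,"wz":0,"jaw":-1},{"tx":3,"ty":0,"tz":0,"wx":0,"wy":0,"wz":0,"jaw":-1},{"tx":3,"ty":0,"tz":0,"wx":0,"wy":0,"wz":0,"jaw":-1},{"tx":2,"ty":0,"tz":0,"wx":0,"wy":0,"wz":0,"jaw":-1},{"tx":1,"ty":0,"tz":0,"wx":0,"wy":0,"wz":0,"jaw":-1},{"tx":0,"ty":0,"tz":0,"wx":0,"wy":0,"wz":0,"jaw":-1}]}}

```text
time: 15.0
tool_pos: [516.1, 397.4, 69.8]
tcp_rot: [-0.653, 1.567, -2.615]
contact_force: [-0.1, 0.1, -0.0]
grip_width: 9.8
```

```bash
python3 - <<'E'
from h import *
crop("side","s9",150,230,310,400,4)
E
```

```text
(no output)
```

View pics/s9.png

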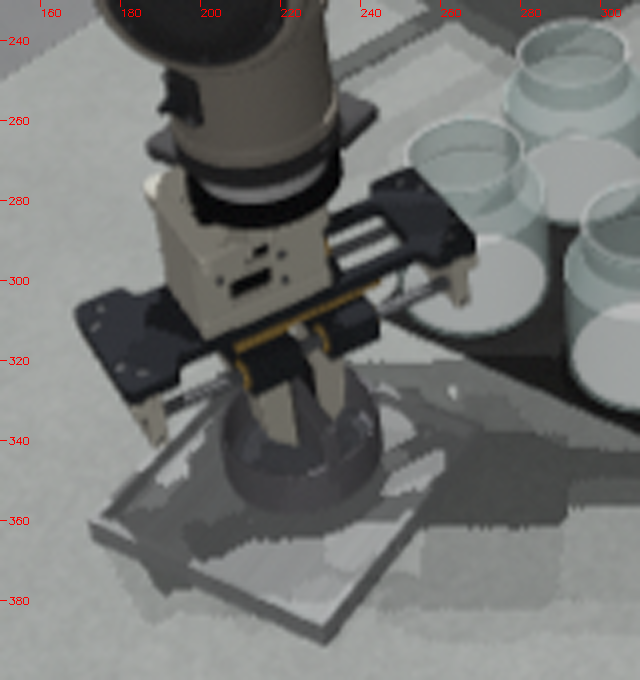

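Emit:
{"method": "arm_command", "body": {"plan": [{"tx":0.7,"ty":0,"tz":0,"wx":0,"wy":0,"wz":0,"jaw":-1},{"tx":0.6,"ty":0,"tz":0,"wx":0,"wy":0,"wz":0,"jaw":-1},{"tx":0.4,"ty":0,"tz":0,"wx":0,"wy":0,"wz":0,"jaw":-1},{"tx":0.3,"ty":0,"tz":0,"wx":0,"wy":0,"wz":0,"jaw":-1},{"tx":0,"ty":0,"tz":0,"wx":0,"wy":0,"wz":0,"jaw":-1},{"tx":0,"ty":0,"tz":0,"wx":0,"wy":0,"wz":0,"jaw":-1}]}}

```text
time: 15.65
tool_pos: [517.5, 397.4, 51.8]
tcp_rot: [2.055, 1.571, 0.093]
contact_force: [-0.0, 1.0, 0.1]
grip_width: 9.9
```

Emit:
{"method": "arm_command", "body": {"plan": [{"tx":0.2,"ty":0,"tz":0,"wx":0,"wy":0,"wz":0,"jaw":-1},{"tx":0.2,"ty":0,"tz":0,"wx":0,"wy":0,"wz":0,"jaw":-1},{"tx":0,"ty":0,"tz":0,"wx":0,"wy":0,"wz":0,"jaw":-1},{"tx":0,"ty":0,"tz":0,"wx":0,"wy":0,"wz":0,"jaw":-1}]}}

```text
time: 16.05
tool_pos: [517.6, 397.5, 48.1]
tcp_rot: [2.334, 1.57, 0.372]
contact_force: [-0.3, -0.4, 4.0]
grip_width: 9.8
```

Emit:
{"method": "arm_command", "body": {"plan": [{"tx":0,"ty":0,"tz":0,"wx":0,"wy":0,"wz":0,"jaw":-0.4},{"tx":0,"ty":0,"tz":0,"wx":0,"wy":0,"wz":0,"jaw":-0.4},{"tx":0,"ty":0,"tz":0,"wx":0,"wy":0,"wz":0,"jaw":-0.4},{"tx":0,"ty":0,"tz":0,"wx":0,"wy":0,"wz":0,"jaw":-0.4},{"tx":-1,"ty":0,"tz":0,"wx":0,"wy":0,"wz":0,"jaw":-0.4},{"tx":-1.5,"ty":0,"tz":0,"wx":0,"wy":0,"wz":0,"jaw":-0.4},{"tx":-2.5,"ty":0,"tz":0,"wx":0,"wy":0,"wz":0,"jaw":-0.4},{"tx":-3,"ty":0,"tz":0,"wx":0,"wy":0,"wz":0,"jaw":-0.4},{"tx":-3,"ty":0,"tz":0,"wx":0,"wy":0,"wz":0,"jaw":-0.4},{"tx":-3,"ty":0,"tz":0,"wx":-0.13,"wy":0,"wz":0,"jaw":-0.4},{"tx":-3,"ty":0,"tz":0,"wx":-0.13,"wy":0,"wz":0,"jaw":-0.4},{"tx":-3,"ty":0,"tz":0,"wx":-0.13,"wy":0,"wz":0,"jaw":-0.4},{"tx":0,"ty":0,"tz":0,"wx":0,"wy":0,"wz":0,"jaw":-0.4}]}}

```text
time: 17.35
tool_pos: [519.0, 398.5, 254.8]
tcp_rot: [2.098, 1.56, 0.529]
contact_force: [-0.1, 1.1, 0.3]
grip_width: 27.3
```

Emit:
{"method": "arm_command", "body": {"plan": [{"tx":0,"ty":-0.5,"tz":3.5,"wx":0,"wy":0,"wz":0,"jaw":0},{"tx":0,"ty":-0.5,"tz":3.5,"wx":0,"wy":0,"wz":0,"jaw":0},{"tx":0,"ty":-0.5,"tz":3.5,"wx":0,"wy":0,"wz":0,"jaw":0},{"tx":0,"ty":-0.5,"tz":3.5,"wx":0,"wy":0,"wz":0,"jaw":0},{"tx":0,"ty":-0.5,"tz":3.5,"wx":0,"wy":0,"wz":0,"jaw":0},{"tx":0,"ty":-0.5,"tz":3.5,"wx":0,"wy":0,"wz":0,"jaw":0},{"tx":0,"ty":-0.5,"tz":3.5,"wx":0,"wy":0,"wz":0,"jaw":0},{"tx":0,"ty":-0.5,"tz":3.5,"wx":0,"wy":0,"wz":0,"jaw":0},{"tx":0,"ty":-0.5,"tz":3.5,"wx":0,"wy":0,"wz":0,"jaw":0},{"tx":0,"ty":-0.5,"tz":3.5,"wx":0,"wy":0,"wz":0,"jaw":0},{"tx":0,"ty":-0.5,"tz":3.5,"wx":0,"wy":0,"wz":0,"jaw":0},{"tx":0,"ty":-0.5,"tz":3.5,"wx":0,"wy":0,"wz":0,"jaw":0},{"tx":0,"ty":-0.5,"tz":3.5,"wx":0,"wy":0,"wz":0,"jaw":0},{"tx":0,"ty":0,"tz":0,"wx":0,"wy":0,"wz":0,"jaw":0}]}}

```text
time: 18.75
tool_pos: [451.2, -60.7, 248.2]
tcp_rot: [0.404, 1.569, -1.173]
contact_force: [0.8, 0.4, 0.7]
grip_width: 45.9
```

```bash
python3 - <<'E'
from h import *
im=imaging.capture("side");cv2.imwrite("pics/side10.png",im)
im=imaging.capture("top");cv2.imwrite("pics/top10.png",im)
E
```

```text
(no output)
```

View pics/side10.png

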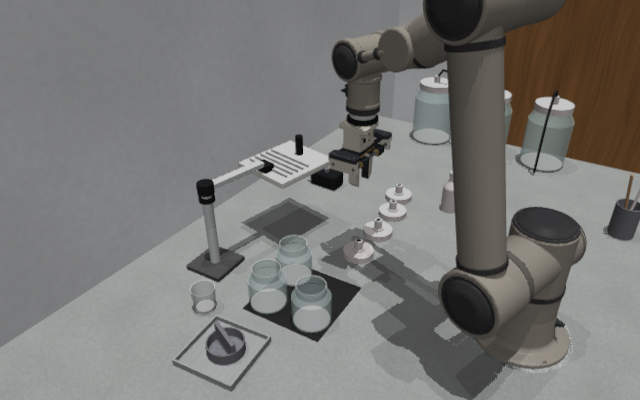

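View pics/top10.png

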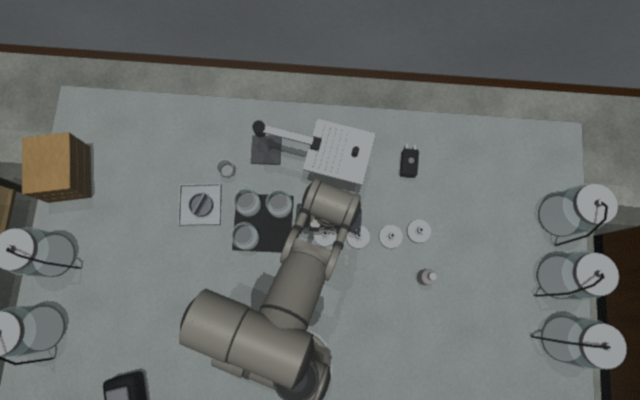

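```bash
python3 - <<'E'
from h import *
for n in("top","side"):
    G=gmag(cv2.imread(f"pics/{n}10.png"))
    for nm,x,y,sh in (("sieve",517,397,[(32,84)]),("lidA",447,-57,[(18,84)]),("lidB",449,-175,[(18,84)]),("jar0",537,117,[(108,68)]),("jar0all",537,117,[(108,68),(77,92),(3,90)]),("jarA",534,226,[(108,68)]),("jarB",414,222,[(108,68)]),("jarAall",534,226,[(108,68),(77,92),(3,90)]),("jarBall",414,222,[(108,68),(77,92),(3,90)])):
        b,m=gfit(n,G,x,y,sh); print(n,nm,np.round(b,1),m)
T=cv2.imread("pics/top10.png");S=cv2.imread("pics/side10.png")
c=jarc(536,226)+jarc(415,220)+jarc(537,117)+lidc(448,-57)+sievec(517.6,397.5,4)
overlay("top",T,"ot2",c,170,170,340,270,4)
overlay("side",S,"os2",c,230,220,380,340,5)
E
```

```text
top sieve [150. 515. 391.] [148.2 515.  390.5]
top lidA [117.4 446.  -59. ] [116.3 446.2 -58.8]
top lidB [  76.1  449.  -177. ] [  75.3  449.1 -177.1]
top jar0 [ 81. 531. 121.] [ 80.3 530.8 120.8]
top jar0all [284.2 537.  112. ] [282.5 537.2 111.8]
top jarA [ 76.8 533.  224. ] [ 76.3 532.8 224.1]
top jarB [ 85. 422. 218.] [ 84.4 421.9 217.9]
top jarAall [289.2 533.  224. ] [287.2 532.8 223.6]
top jarBall [301.9 414.  219. ] [300.4 413.4 218.8]
side sieve [159.6 518.  400. ] [157.1 517.9 400.1]
side lidA [139.1 447.  -55. ] [137.3 446.9 -55.1]
side lidB [ 136.3  448.  -173. ] [ 134.7  448.1 -172.9]
side jar0 [ 85.3 543.  112. ] [ 84.9 543.5 112.5]
side jar0all [220.5 544.  111. ] [218.9 543.8 111.2]
side jarA [ 60.2 533.  232. ] [ 59.3 532.9 232.1]
side jarB [114.7 413.  220. ] [112.5 413.2 219.9]
side jarAall [254.3 539.  224. ] [251.6 539.4 223.8]
side jarBall [411. 417. 219.] [404.8 417.1 219.1]
```

View pics/ot2.png

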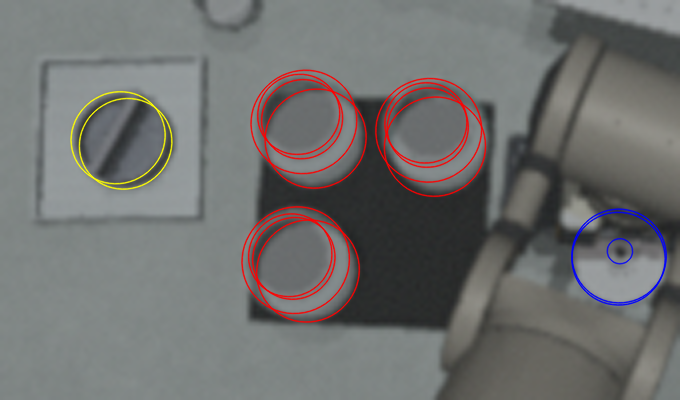

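View pics/os2.png

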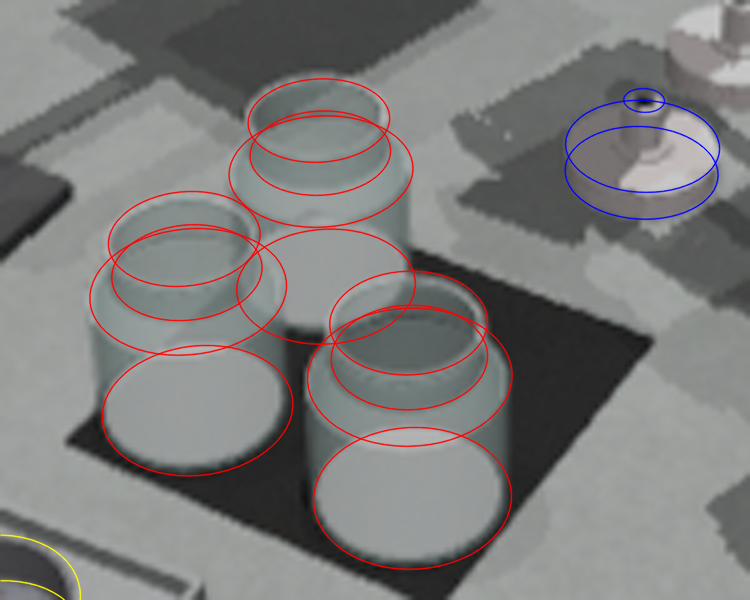

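Emit:
{"method": "arm_command", "body": {"plan": [{"tx":2,"ty":-0.3,"tz":-0.4,"wx":0,"wy":0,"wz":0,"jaw":0},{"tx":3,"ty":0,"tz":0,"wx":0,"wy":0,"wz":0,"jaw":0},{"tx":3,"ty":0,"tz":0,"wx":0,"wy":0,"wz":0,"jaw":0},{"tx":3,"ty":0,"tz":0,"wx":0,"wy":0,"wz":0,"jaw":0},{"tx":3,"ty":0,"tz":0,"wx":0,"wy":0,"wz":0,"jaw":0},{"tx":2,"ty":0,"tz":0,"wx":0,"wy":0,"wz":0,"jaw":0},{"tx":1,"ty":0,"tz":0,"wx":0,"wy":0,"wz":0,"jaw":0},{"tx":0,"ty":0,"tz":0,"wx":0,"wy":0,"wz":0,"jaw":0},{"tx":0,"ty":0,"tz":0,"wx":0,"wy":0,"wz":0,"jaw":0}]}}

```text
time: 19.75
tool_pos: [449.5, -53.2, 78.4]
tcp_rot: [1.29, 1.57, -0.282]
contact_force: [-0.2, -0.1, -0.0]
grip_width: 46.1
```

```bash
python3 - <<'E'
from h import *
print(readout.get_obs()['tool_pos'])
crop("side","s11",320,190,420,280,7)
E
```

```text
[449.4556408  -53.16737416  78.42980633]
```

View pics/s11.png

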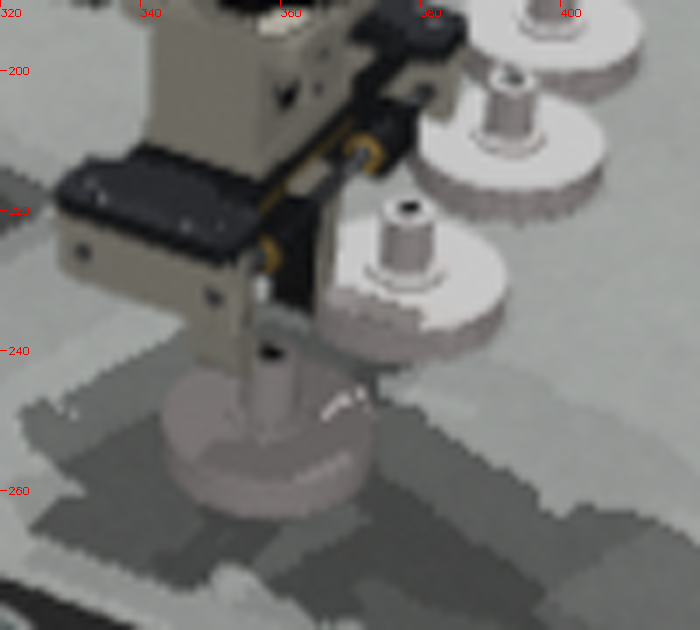

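Emit:
{"method": "arm_command", "body": {"plan": [{"tx":0.5,"ty":-0.15,"tz":0.3,"wx":0,"wy":0,"wz":0,"jaw":0},{"tx":1,"ty":0,"tz":0,"wx":0,"wy":0,"wz":0,"jaw":0},{"tx":1,"ty":0,"tz":0,"wx":0,"wy":0,"wz":0,"jaw":0},{"tx":0.8,"ty":0,"tz":0,"wx":0,"wy":0,"wz":0,"jaw":0},{"tx":0,"ty":0,"tz":0,"wx":0,"wy":0,"wz":0,"jaw":-0.3},{"tx":0,"ty":0,"tz":0,"wx":0,"wy":0,"wz":0,"jaw":-0.4},{"tx":0,"ty":0,"tz":0,"wx":0,"wy":0,"wz":0,"jaw":-0.5},{"tx":0,"ty":0,"tz":0,"wx":0,"wy":0,"wz":0,"jaw":-0.6},{"tx":0,"ty":0,"tz":0,"wx":0,"wy":0,"wz":0,"jaw":-1},{"tx":0,"ty":0,"tz":0,"wx":0,"wy":0,"wz":0,"jaw":-1},{"tx":0,"ty":0,"tz":0,"wx":0,"wy":0,"wz":0,"jaw":-1}]}}

```text
time: 20.9
tool_pos: [447.5, -56.6, 45.0]
tcp_rot: [1.191, 1.57, -0.381]
contact_force: [0.2, -0.6, 0.8]
grip_width: 20.9
```

Emit:
{"method": "arm_command", "body": {"plan": [{"tx":-0.5,"ty":0,"tz":0,"wx":0,"wy":0,"wz":0,"jaw":-1},{"tx":-1.5,"ty":0,"tz":0,"wx":0,"wy":0,"wz":0,"jaw":-1},{"tx":-2.5,"ty":0,"tz":0,"wx":0,"wy":0,"wz":0,"jaw":-1},{"tx":-3,"ty":0,"tz":0,"wx":0,"wy":0,"wz":0,"jaw":-1},{"tx":-3,"ty":0,"tz":0,"wx":0,"wy":0,"wz":0,"jaw":-1},{"tx":-2.5,"ty":0,"tz":0,"wx":0,"wy":0,"wz":0,"jaw":-1},{"tx":-1,"ty":0.5,"tz":-1,"wx":0,"wy":0,"wz":0,"jaw":-1},{"tx":0,"ty":1.1,"tz":-2.1,"wx":0,"wy":0,"wz":0,"jaw":-1},{"tx":0,"ty":1.1,"tz":-2.1,"wx":0,"wy":0,"wz":0,"jaw":-1},{"tx":0,"ty":1.1,"tz":-2.1,"wx":0,"wy":0,"wz":0,"jaw":-1},{"tx":0,"ty":1.1,"tz":-2.1,"wx":0,"wy":0,"wz":0,"jaw":-1},{"tx":0,"ty":1.1,"tz":-2.1,"wx":0,"wy":0,"wz":0,"jaw":-1},{"tx":0,"ty":1.1,"tz":-2.1,"wx":0,"wy":0,"wz":0,"jaw":-1},{"tx":0,"ty":1.1,"tz":-2.1,"wx":0,"wy":0,"wz":0,"jaw":-1},{"tx":0.5,"ty":0.9,"tz":-1.6,"wx":0,"wy":0,"wz":0,"jaw":-1},{"tx":1,"ty":0,"tz":0,"wx":0,"wy":0,"wz":0,"jaw":-1},{"tx":0,"ty":0,"tz":0,"wx":0,"wy":0,"wz":0,"jaw":-1},{"tx":0,"ty":0,"tz":0,"wx":0,"wy":0,"wz":0,"jaw":-1},{"tx":0,"ty":0,"tz":0,"wx":0,"wy":0,"wz":0,"jaw":-1}]}}

```text
time: 22.8
tool_pos: [538.4, 115.6, 169.8]
tcp_rot: [-0.444, 1.571, -2.017]
contact_force: [-0.1, 0.1, -0.1]
grip_width: 21.4
```

```bash
python3 - <<'E'
from h import *
for i in range(2): print(readout.get_obs()['tool_pos'])
im=imaging.capture("side");cv2.imwrite("pics/side12.png",im)
p=readout.get_obs()['tool_pos'];print(p)
crop("side","s12",240,190,340,300,6,im)
overlay("side",im,"o12",lidc(p[0],p[1],p[2]-44.5)+jarc(538,116),240,190,340,300,6)
im=imaging.capture("top");cv2.imwrite("pics/top12.png",im);crop("top","t12",225,170,325,250,6,im)
E
```

```text
[538.36673839 115.640587   169.79095305]
[538.36673839 115.640587   169.79095305]
[538.51133174 115.72342306 169.98130866]
```

View pics/s12.png

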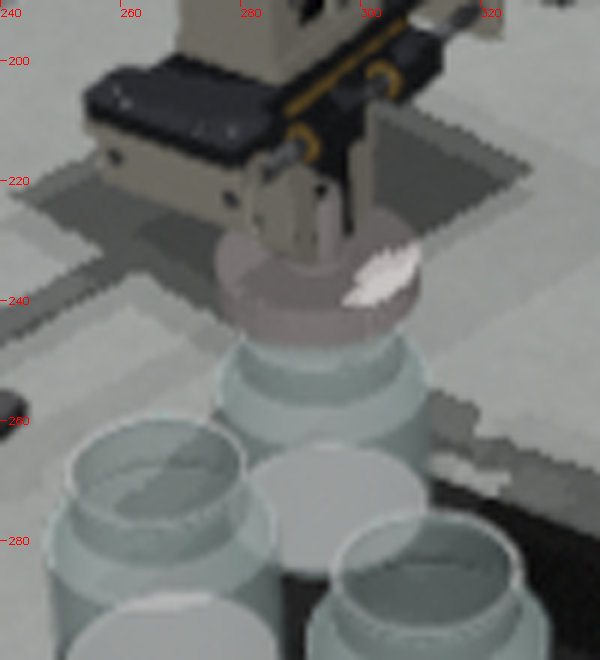

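View pics/o12.png

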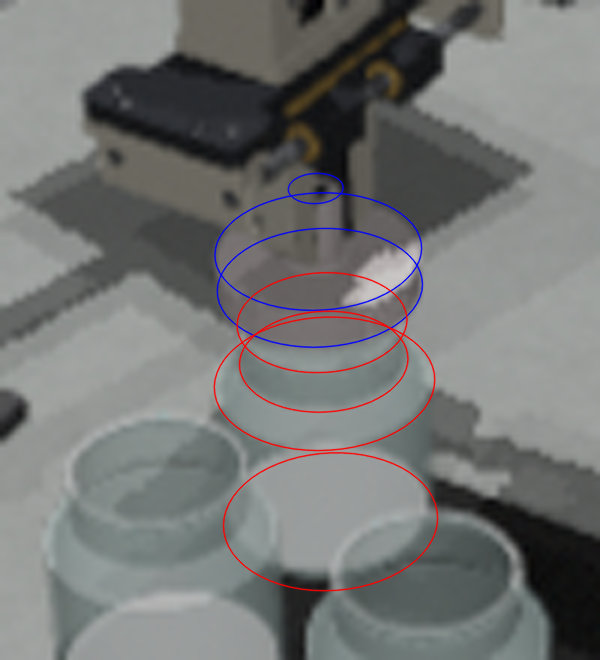

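View pics/t12.png

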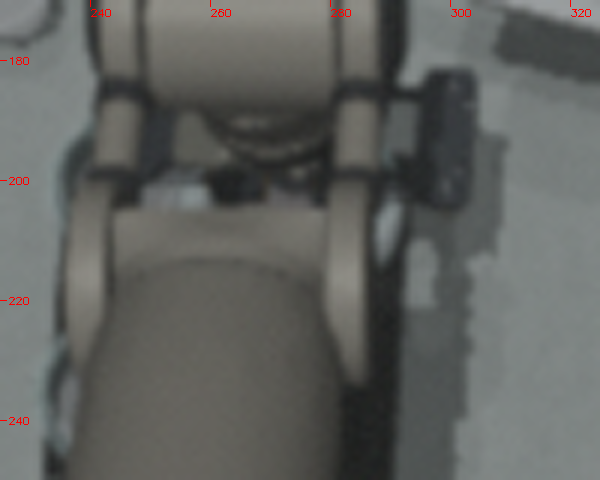

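```bash
python3 - <<'E'
from h import *
S=cv2.imread("pics/side10.png")
def rc(x,y,c): return [(x,y,108,70,c),(x,y,3,92,c),(x,y,77,92,c)]
overlay("side",S,"o13a",[],265,230,325,295,10)
overlay("side",S,"o13",rc(541,114,(0,0,255)),265,230,325,295,10)
E
```

```text
(no output)
```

View pics/o13a.png

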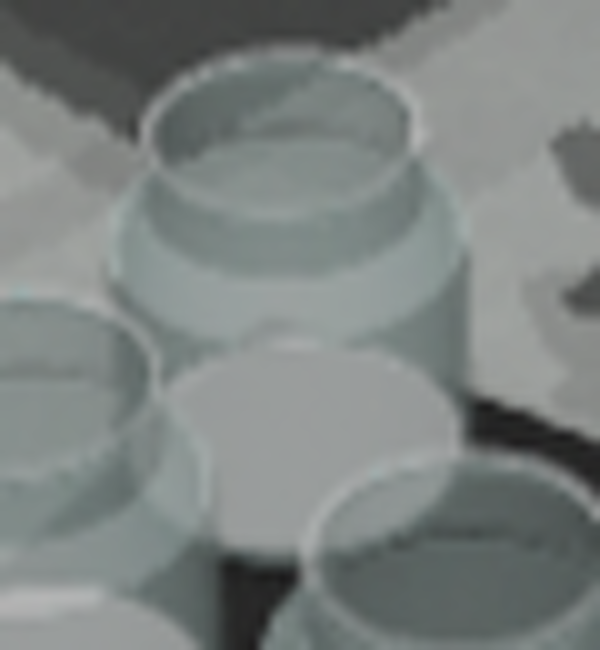

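View pics/o13.png

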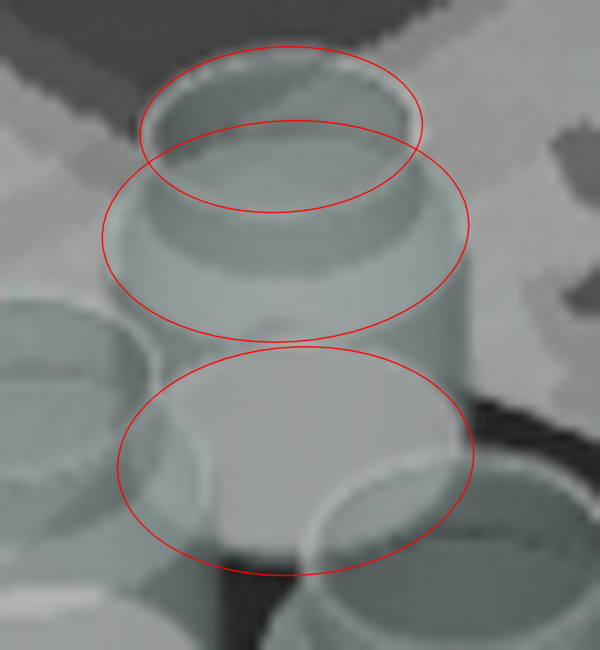

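Emit:
{"method": "arm_command", "body": {"plan": [{"tx":0.7,"ty":0.15,"tz":0.05,"wx":0,"wy":0,"wz":0,"jaw":-1},{"tx":0.7,"ty":0,"tz":0,"wx":0,"wy":0,"wz":0,"jaw":-1},{"tx":0.3,"ty":0,"tz":0,"wx":0,"wy":0,"wz":0,"jaw":-1},{"tx":0.3,"ty":0,"tz":0,"wx":0,"wy":0,"wz":0,"jaw":-1},{"tx":0,"ty":0,"tz":0,"wx":0,"wy":0,"wz":0,"jaw":-1},{"tx":0,"ty":0,"tz":0,"wx":0,"wy":0,"wz":0,"jaw":-1}]}}

```text
time: 23.5
tool_pos: [540.1, 115.9, 149.7]
tcp_rot: [0.344, 1.571, -1.228]
contact_force: [0.2, -0.4, -0.6]
grip_width: 21.2
```

Emit:
{"method": "arm_command", "body": {"plan": [{"tx":0.3,"ty":0,"tz":0,"wx":0,"wy":0,"wz":0,"jaw":-1},{"tx":0.3,"ty":0,"tz":0,"wx":0,"wy":0,"wz":0,"jaw":-1},{"tx":0.2,"ty":0,"tz":0,"wx":0,"wy":0,"wz":0,"jaw":-1},{"tx":0,"ty":0,"tz":0,"wx":0,"wy":0,"wz":0,"jaw":-1},{"tx":0,"ty":0,"tz":0,"wx":0,"wy":0,"wz":0,"jaw":-1}]}}

```text
time: 24.0
tool_pos: [540.0, 115.8, 141.6]
tcp_rot: [-0.793, 1.571, -2.365]
contact_force: [0.3, -0.5, -0.4]
grip_width: 21.4
```

Emit:
{"method": "arm_command", "body": {"plan": [{"tx":0.2,"ty":0,"tz":0,"wx":0,"wy":0,"wz":0,"jaw":-1},{"tx":0.15,"ty":0,"tz":0,"wx":0,"wy":0,"wz":0,"jaw":-1},{"tx":0,"ty":0,"tz":0,"wx":0,"wy":0,"wz":0,"jaw":-1},{"tx":0,"ty":0,"tz":0,"wx":0,"wy":0,"wz":0,"jaw":-1}]}}

```text
time: 24.4
tool_pos: [540.2, 115.9, 138.9]
tcp_rot: [1.512, 1.57, -0.06]
contact_force: [-2.2, 0.5, 5.6]
grip_width: 21.0
```

Emit:
{"method": "arm_command", "body": {"plan": [{"tx":0,"ty":0,"tz":0,"wx":0,"wy":0,"wz":0,"jaw":-0.3},{"tx":0,"ty":0,"tz":0,"wx":0,"wy":0,"wz":0,"jaw":-0.2},{"tx":0,"ty":0,"tz":0,"wx":0,"wy":0,"wz":0,"jaw":-0.2},{"tx":0,"ty":0,"tz":0,"wx":0,"wy":0,"wz":0,"jaw":-0.2},{"tx":-1,"ty":0,"tz":0,"wx":0,"wy":0,"wz":0,"jaw":-0.2},{"tx":-2,"ty":0,"tz":0,"wx":0,"wy":0,"wz":0,"jaw":-0.2},{"tx":-2,"ty":0,"tz":0,"wx":0,"wy":0,"wz":0,"jaw":0},{"tx":-2,"ty":0,"tz":0,"wx":0,"wy":0,"wz":0,"jaw":0},{"tx":-1,"ty":-0.925,"tz":2.915,"wx":0,"wy":0,"wz":0,"jaw":0},{"tx":0,"ty":-0.925,"tz":2.915,"wx":0,"wy":0,"wz":0,"jaw":0},{"tx":0,"ty":-0.925,"tz":2.915,"wx":0,"wy":0,"wz":0,"jaw":0},{"tx":0,"ty":-0.925,"tz":2.915,"wx":0,"wy":0,"wz":0,"jaw":0},{"tx":0,"ty":-0.925,"tz":2.915,"wx":0,"wy":0,"wz":0,"jaw":0},{"tx":0,"ty":-0.925,"tz":2.915,"wx":0,"wy":0,"wz":0,"jaw":0},{"tx":0,"ty":-0.925,"tz":2.915,"wx":0,"wy":0,"wz":0,"jaw":0},{"tx":0,"ty":-0.925,"tz":2.915,"wx":0,"wy":0,"wz":0,"jaw":0},{"tx":0,"ty":-0.925,"tz":2.915,"wx":0,"wy":0,"wz":0,"jaw":0},{"tx":0,"ty":-0.925,"tz":2.915,"wx":0,"wy":0,"wz":0,"jaw":0},{"tx":0,"ty":0,"tz":0,"wx":0,"wy":0,"wz":0,"jaw":0}]}}

```text
time: 26.3
tool_pos: [446.5, -178.4, 219.0]
tcp_rot: [0.424, 1.569, -1.152]
contact_force: [0.1, 0.7, -0.1]
grip_width: 46.0
```

```bash
python3 - <<'E'
from h import *
im=imaging.capture("side");cv2.imwrite("pics/side14.png",im)
im2=imaging.capture("top");cv2.imwrite("pics/top14.png",im2)
crop("side","s14",170,160,430,360,3,im); crop("top","t14",170,110,440,260,3,im2)
for n,G in(("top",gmag(im2)),("side",gmag(im))):
    for nm,x,y,sh in (("cap",540,115,[(112,84)]),("lidB",448,-175,[(18,84)]),("jarA",534,226,[(108,70)]),("jarB",414,220,[(108,70)])):
        b,m=gfit(n,G,x,y,sh); print(n,nm,np.round(b,1),m)
E
```

```text
top cap [123.9 539.  116. ] [122.4 538.4 115.8]
top lidB [  82.4  461.  -189. ] [  82.2  460.2 -188.2]
top jarA [ 77.3 520.  226. ] [ 76.8 527.6 224.2]
top jarB [ 87.1 421.  216. ] [ 86.4 421.1 216.5]
side cap [223.8 540.  117. ] [220.2 539.6 117.2]
side lidB [ 118.5  448.  -171. ] [ 117.3  448.1 -170.9]
side jarA [ 56.5 531.  230. ] [ 55.7 531.2 230.4]
side jarB [104.3 417.  220. ] [102.7 416.4 220.4]
```

View pics/s14.png

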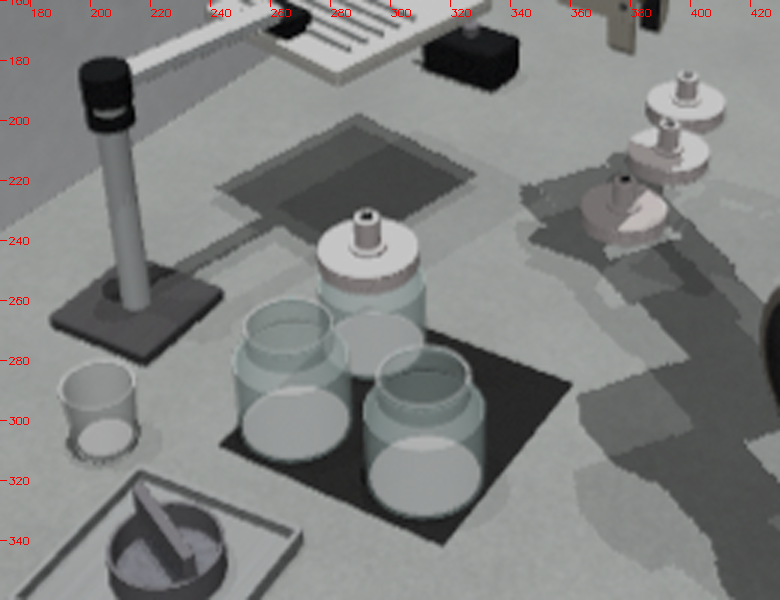

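View pics/t14.png

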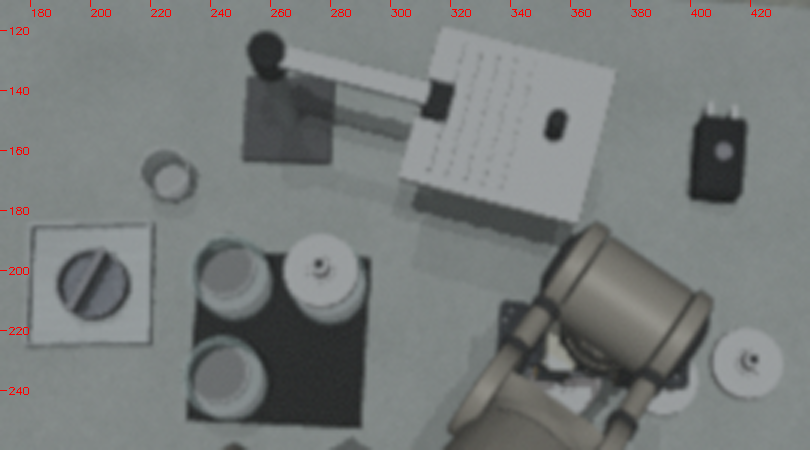

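Emit:
{"method": "arm_command", "body": {"plan": [{"tx":2,"ty":0.1,"tz":-0.35,"wx":0,"wy":0,"wz":0,"jaw":0},{"tx":3,"ty":0,"tz":0,"wx":0,"wy":0,"wz":0,"jaw":0},{"tx":3,"ty":0,"tz":0,"wx":0,"wy":0,"wz":0,"jaw":0},{"tx":3,"ty":0,"tz":0,"wx":0,"wy":0,"wz":0,"jaw":0},{"tx":2,"ty":0,"tz":0,"wx":0,"wy":0,"wz":0,"jaw":0},{"tx":1,"ty":0,"tz":0,"wx":0,"wy":0,"wz":0,"jaw":0},{"tx":0,"ty":0,"tz":0,"wx":0,"wy":0,"wz":0,"jaw":0},{"tx":0,"ty":0,"tz":0,"wx":0,"wy":0,"wz":0,"jaw":0}]}}

```text
time: 27.2
tool_pos: [448.9, -171.9, 79.0]
tcp_rot: [1.072, 1.569, -0.5]
contact_force: [0.4, 0.9, -0.2]
grip_width: 46.0
```

```bash
python3 - <<'E'
from h import *
im=crop("side","s15",340,170,440,260,7)
p=readout.get_obs()['tool_pos'];print(p, gfit("side",gmag(im),448,-175,[(18,84)]))
E
```

```text
[ 449.0030375  -172.06800065   79.29916394] ((np.float32(74.71472), np.float64(461.0), np.float64(-185.0)), array([  74.5,  461.4, -184.6]))
```

View pics/s15.png

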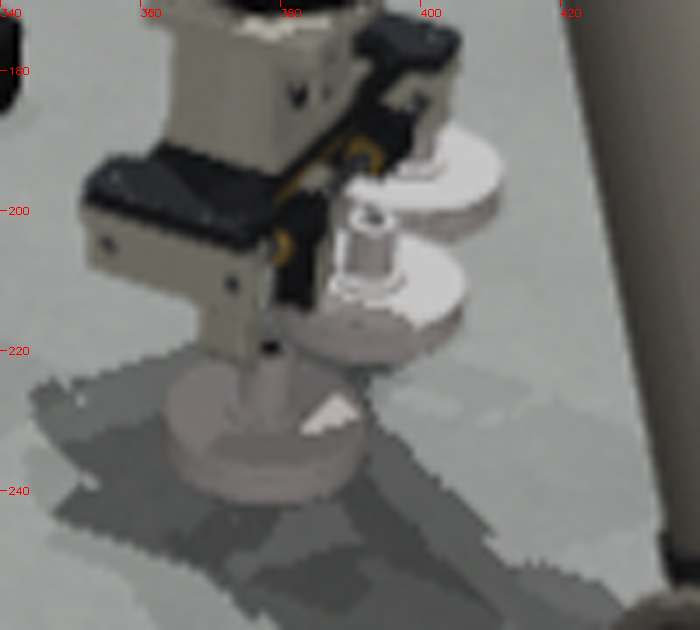

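Emit:
{"method": "arm_command", "body": {"plan": [{"tx":0.5,"ty":-0.13,"tz":0.25,"wx":0,"wy":0,"wz":0,"jaw":0},{"tx":1,"ty":0,"tz":0,"wx":0,"wy":0,"wz":0,"jaw":0},{"tx":1,"ty":0,"tz":0,"wx":0,"wy":0,"wz":0,"jaw":0},{"tx":0.9,"ty":0,"tz":0,"wx":0,"wy":0,"wz":0,"jaw":0},{"tx":0,"ty":0,"tz":0,"wx":0,"wy":0,"wz":0,"jaw":-0.3},{"tx":0,"ty":0,"tz":0,"wx":0,"wy":0,"wz":0,"jaw":-0.4},{"tx":0,"ty":0,"tz":0,"wx":0,"wy":0,"wz":0,"jaw":-0.5},{"tx":0,"ty":0,"tz":0,"wx":0,"wy":0,"wz":0,"jaw":-0.6},{"tx":0,"ty":0,"tz":0,"wx":0,"wy":0,"wz":0,"jaw":-1},{"tx":0,"ty":0,"tz":0,"wx":0,"wy":0,"wz":0,"jaw":-1},{"tx":0,"ty":0,"tz":0,"wx":0,"wy":0,"wz":0,"jaw":-1}]}}

```text
time: 28.35
tool_pos: [447.1, -174.6, 44.5]
tcp_rot: [0.926, 1.57, -0.646]
contact_force: [-1.0, -0.6, 2.5]
grip_width: 20.9
```

```bash
python3 - <<'E'
from h import *
S=cv2.imread("pics/side14.png")
def rc(x,y,c): return [(x,y,108,70,c),(x,y,3,92,c),(x,y,77,92,c)]
overlay("side",S,"o16A",rc(537,228,(0,0,255)),240,250,295,310,10)
overlay("side",S,"o16B",rc(416,220,(0,0,255)),285,265,340,330,10)
E
```

```text
(no output)
```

View pics/o16A.png

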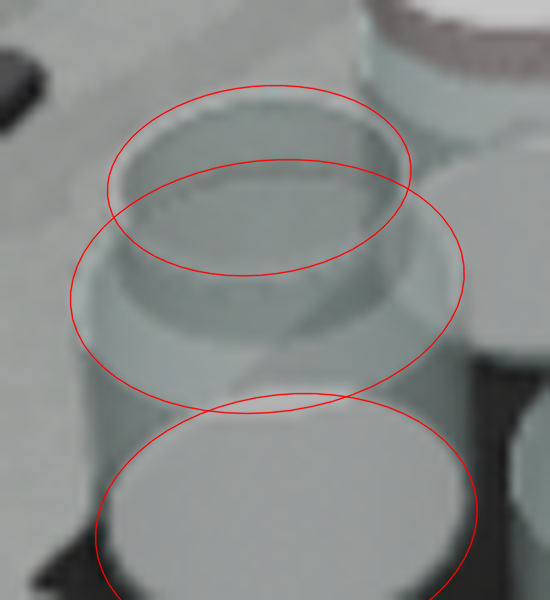

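View pics/o16B.png

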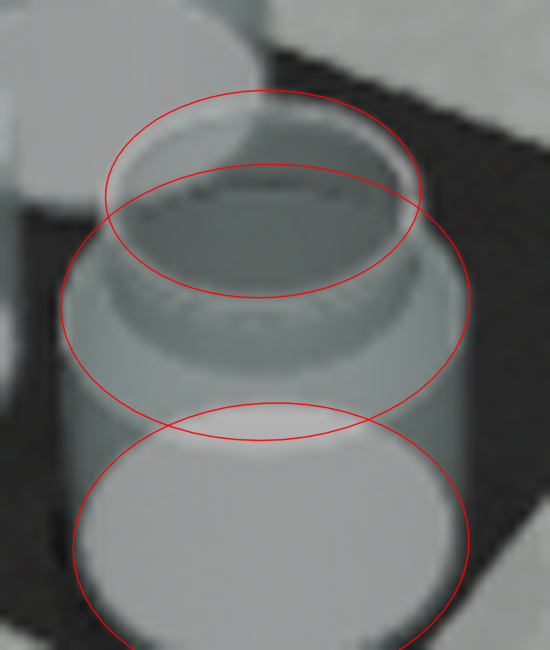

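Emit:
{"method": "arm_command", "body": {"plan": [{"tx":-0.5,"ty":0,"tz":0,"wx":0,"wy":0,"wz":0,"jaw":-1},{"tx":-1.5,"ty":0,"tz":0,"wx":0,"wy":0,"wz":0,"jaw":-1},{"tx":-2.5,"ty":0,"tz":0,"wx":0,"wy":0,"wz":0,"jaw":-1},{"tx":-3,"ty":0,"tz":0,"wx":0,"wy":0,"wz":0,"jaw":-1},{"tx":-3,"ty":0,"tz":0,"wx":0,"wy":0,"wz":0,"jaw":-1},{"tx":-2.5,"ty":0,"tz":-1,"wx":0,"wy":0,"wz":0,"jaw":-1},{"tx":-1.5,"ty":-0.2,"tz":-2,"wx":0,"wy":0,"wz":0,"jaw":-1},{"tx":0,"ty":-0.2,"tz":-3,"wx":0,"wy":0,"wz":0,"jaw":-1},{"tx":0,"ty":-0.2,"tz":-3,"wx":0,"wy":0,"wz":0,"jaw":-1},{"tx":0,"ty":-0.2,"tz":-3,"wx":0,"wy":0,"wz":0,"jaw":-1},{"tx":0,"ty":-0.2,"tz":-3,"wx":0,"wy":0,"wz":0,"jaw":-1},{"tx":0,"ty":-0.3,"tz":-3,"wx":0,"wy":0,"wz":0,"jaw":-1},{"tx":0,"ty":-0.3,"tz":-3,"wx":0,"wy":0,"wz":0,"jaw":-1},{"tx":0,"ty":-0.3,"tz":-3,"wx":0,"wy":0,"wz":0,"jaw":-1},{"tx":0,"ty":-0.3,"tz":-3,"wx":0,"wy":0,"wz":0,"jaw":-1},{"tx":0,"ty":-0.3,"tz":-3,"wx":0,"wy":0,"wz":0,"jaw":-1},{"tx":0,"ty":-0.3,"tz":-3,"wx":0,"wy":0,"wz":0,"jaw":-1},{"tx":0,"ty":-0.3,"tz":-3,"wx":0,"wy":0,"wz":0,"jaw":-1},{"tx":1,"ty":-0.1,"tz":-2,"wx":0,"wy":0,"wz":0,"jaw":-1},{"tx":0,"ty":-0.1,"tz":-1.5,"wx":0,"wy":0,"wz":0,"jaw":-1}]}}

```text
time: 30.35
tool_pos: [413.3, 221.7, 178.5]
tcp_rot: [-1.293, 1.569, -2.864]
contact_force: [-0.1, -0.5, 0.1]
grip_width: 21.3
```

Emit:
{"method": "arm_command", "body": {"plan": [{"tx":0.5,"ty":0,"tz":0,"wx":0,"wy":0,"wz":0,"jaw":-1},{"tx":0,"ty":0,"tz":0,"wx":0,"wy":0,"wz":0,"jaw":-1},{"tx":0,"ty":0,"tz":0,"wx":0,"wy":0,"wz":0,"jaw":-1}]}}

```text
time: 30.65
tool_pos: [414.3, 219.8, 174.2]
tcp_rot: [-0.687, 1.57, -2.259]
contact_force: [-1.2, 0.5, 0.6]
grip_width: 21.2
```

```bash
python3 - <<'E'
from h import *
im=imaging.capture("side");cv2.imwrite("pics/side17.png",im)
p=readout.get_obs()['tool_pos'];print(p)
overlay("side",im,"o17",lidc(p[0],p[1],p[2]-44.5),260,220,360,320,6)
E
```

```text
[414.45771597 219.78255586 174.30587626]
```

View pics/o17.png

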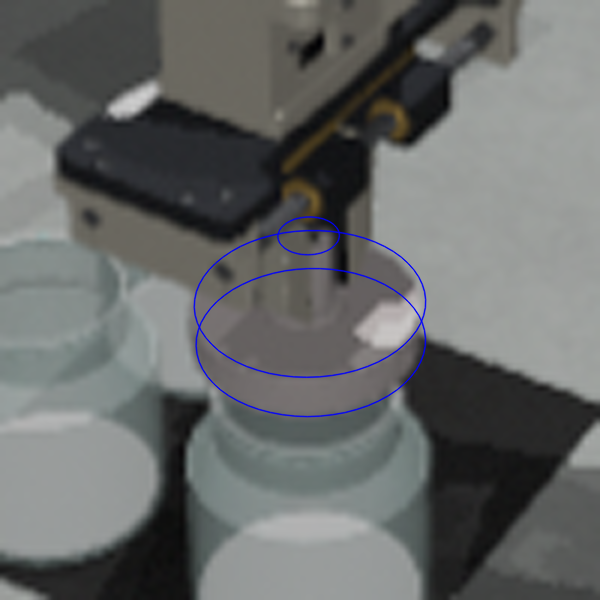

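Emit:
{"method": "arm_command", "body": {"plan": [{"tx":0.7,"ty":0.1,"tz":-0.05,"wx":0,"wy":0,"wz":0,"jaw":-1},{"tx":0.7,"ty":0,"tz":0,"wx":0,"wy":0,"wz":0,"jaw":-1},{"tx":0.4,"ty":0,"tz":0,"wx":0,"wy":0,"wz":0,"jaw":-1},{"tx":0.3,"ty":0,"tz":0,"wx":0,"wy":0,"wz":0,"jaw":-1},{"tx":0.3,"ty":0,"tz":0,"wx":0,"wy":0,"wz":0,"jaw":-1},{"tx":0,"ty":0,"tz":0,"wx":0,"wy":0,"wz":0,"jaw":-1},{"tx":0,"ty":0,"tz":0,"wx":0,"wy":0,"wz":0,"jaw":-1}]}}

```text
time: 31.4
tool_pos: [415.4, 221.1, 150.2]
tcp_rot: [0.226, 1.571, -1.346]
contact_force: [1.0, -0.1, -0.3]
grip_width: 21.3
```

Emit:
{"method": "arm_command", "body": {"plan": [{"tx":0.3,"ty":0,"tz":0,"wx":0,"wy":0,"wz":0,"jaw":-1},{"tx":0.3,"ty":0,"tz":0,"wx":0,"wy":0,"wz":0,"jaw":-1},{"tx":0.2,"ty":0,"tz":0,"wx":0,"wy":0,"wz":0,"jaw":-1},{"tx":0,"ty":0,"tz":0,"wx":0,"wy":0,"wz":0,"jaw":-1},{"tx":0,"ty":0,"tz":0,"wx":0,"wy":0,"wz":0,"jaw":-1}]}}

```text
time: 31.9
tool_pos: [415.4, 221.0, 142.1]
tcp_rot: [-0.69, 1.571, -2.263]
contact_force: [0.5, -0.3, -0.9]
grip_width: 21.5
```

Emit:
{"method": "arm_command", "body": {"plan": [{"tx":0.2,"ty":0,"tz":0,"wx":0,"wy":0,"wz":0,"jaw":-1},{"tx":0.2,"ty":0,"tz":0,"wx":0,"wy":0,"wz":0,"jaw":-1},{"tx":0,"ty":0,"tz":0,"wx":0,"wy":0,"wz":0,"jaw":-1},{"tx":0,"ty":0,"tz":0,"wx":0,"wy":0,"wz":0,"jaw":-1}]}}

```text
time: 32.3
tool_pos: [415.5, 221.1, 138.5]
tcp_rot: [1.739, 1.57, 0.167]
contact_force: [-0.6, 0.4, 3.7]
grip_width: 21.2
```

Emit:
{"method": "arm_command", "body": {"plan": [{"tx":0,"ty":0,"tz":0,"wx":0,"wy":0,"wz":0,"jaw":-0.3},{"tx":0,"ty":0,"tz":0,"wx":0,"wy":0,"wz":0,"jaw":-0.2},{"tx":0,"ty":0,"tz":0,"wx":0,"wy":0,"wz":0,"jaw":-0.2},{"tx":0,"ty":0,"tz":0,"wx":0,"wy":0,"wz":0,"jaw":-0.2},{"tx":-1,"ty":0,"tz":0,"wx":0,"wy":0,"wz":0,"jaw":-0.2},{"tx":-2,"ty":0,"tz":0,"wx":0,"wy":0,"wz":0,"jaw":-0.2},{"tx":-2,"ty":0,"tz":0,"wx":0,"wy":0,"wz":0,"jaw":0},{"tx":-2,"ty":0,"tz":0,"wx":0,"wy":0,"wz":0,"jaw":0},{"tx":-1,"ty":0.26,"tz":3,"wx":0,"wy":0,"wz":0,"jaw":0},{"tx":0,"ty":0.26,"tz":3,"wx":0,"wy":0,"wz":0,"jaw":0}]}}

```text
time: 33.3
tool_pos: [421.3, 161.0, 220.5]
tcp_rot: [1.734, 1.567, 0.165]
contact_force: [1.0, -1.0, -0.2]
grip_width: 45.8
```

Emit:
{"method": "arm_command", "body": {"plan": [{"tx":0,"ty":0.26,"tz":3,"wx":0,"wy":0,"wz":0,"jaw":0},{"tx":0,"ty":0.26,"tz":3,"wx":0,"wy":0,"wz":0,"jaw":0},{"tx":0,"ty":0.26,"tz":3,"wx":0,"wy":0,"wz":0,"jaw":0},{"tx":0,"ty":0.26,"tz":3,"wx":0,"wy":0,"wz":0,"jaw":0},{"tx":0,"ty":0.26,"tz":3,"wx":0,"wy":0,"wz":0,"jaw":0},{"tx":0,"ty":0.26,"tz":3,"wx":0,"wy":0,"wz":0,"jaw":0},{"tx":0,"ty":0.26,"tz":3,"wx":0,"wy":0,"wz":0,"jaw":0},{"tx":0,"ty":0.26,"tz":3,"wx":0,"wy":0,"wz":0,"jaw":0},{"tx":0,"ty":0.26,"tz":3,"wx":0,"wy":0,"wz":0,"jaw":0},{"tx":0,"ty":0.26,"tz":3,"wx":0,"wy":0,"wz":0,"jaw":0},{"tx":0,"ty":0.26,"tz":3,"wx":0,"wy":0,"wz":0,"jaw":0},{"tx":0,"ty":0.26,"tz":3,"wx":0,"wy":0,"wz":0,"jaw":0},{"tx":0,"ty":0.26,"tz":3,"wx":0,"wy":0,"wz":0,"jaw":0},{"tx":0,"ty":0.26,"tz":3,"wx":0,"wy":0,"wz":0,"jaw":0},{"tx":0,"ty":0.26,"tz":3,"wx":0,"wy":0,"wz":0,"jaw":0},{"tx":0,"ty":0,"tz":0,"wx":0,"wy":0,"wz":0,"jaw":0},{"tx":0,"ty":0,"tz":0,"wx":0,"wy":0,"wz":0,"jaw":0}]}}

```text
time: 35.0
tool_pos: [458.7, -289.1, 218.4]
tcp_rot: [-2.759, 1.57, 1.951]
contact_force: [0.7, -0.1, 0.1]
grip_width: 45.9
```

```bash
python3 - <<'E'
from h import *
im=imaging.capture("side");cv2.imwrite("pics/side18.png",im)
im2=imaging.capture("top");cv2.imwrite("pics/top18.png",im2)
crop("side","s18",170,160,430,360,3,im); crop("top","t18",170,110,440,260,3,im2)
for n,G in(("top",gmag(im2)),("side",gmag(im))):
    for nm,x,y,sh in (("cap0",540,115,[(112,84)]),("capB",415,221,[(112,84)]),("lidC",457,-291,[(18,84)]),("jarA",534,226,[(108,70)])):
        b,m=gfit(n,G,x,y,sh); print(n,nm,np.round(b,1),m)
E
```

```text
top cap0 [124.3 539.  116. ] [122.8 538.4 115.8]
top capB [142.3 417.  220. ] [140.5 416.5 220. ]
top lidC [  82.9  466.  -291. ] [  82.6  467.9 -290.1]
top jarA [ 77.2 520.  226. ] [ 76.8 527.6 224.2]
side cap0 [222.6 540.  117. ] [219.1 539.6 117.2]
side capB [229.1 416.  224. ] [223.8 415.9 223.9]
side lidC [  76.2  457.  -289. ] [  75.9  457.2 -288.8]
side jarA [ 56.2 531.  230. ] [ 55.4 531.2 230.4]
```

View pics/s18.png

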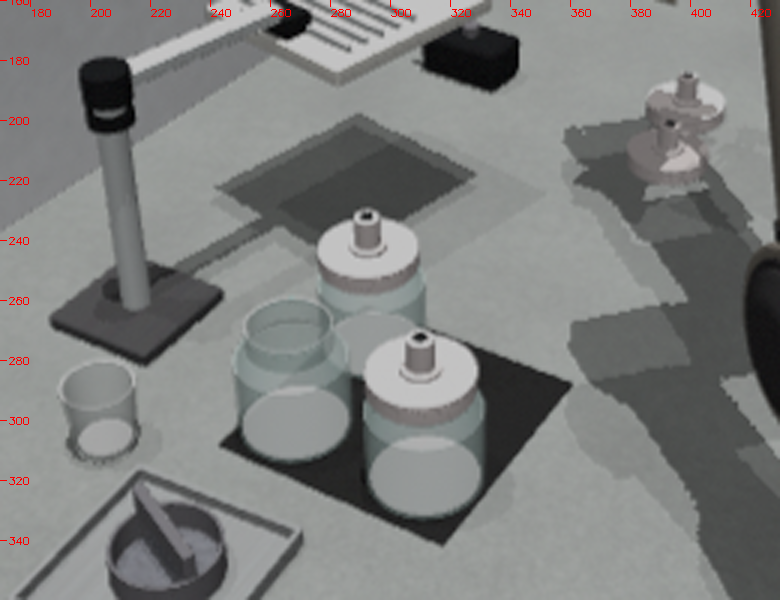

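View pics/t18.png

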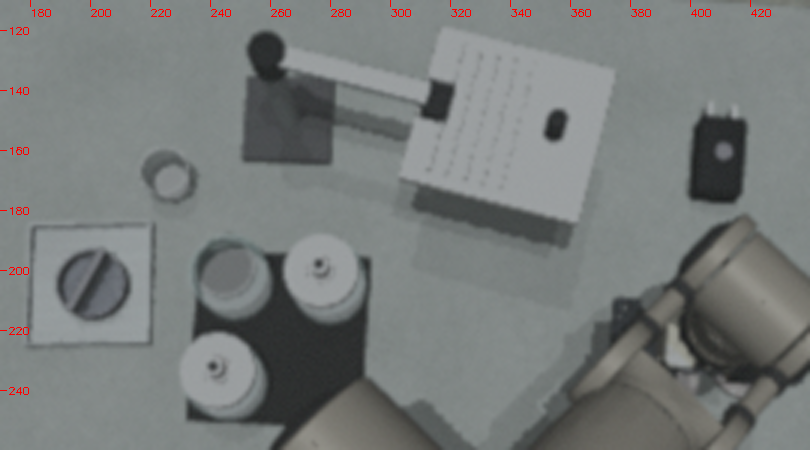

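Emit:
{"method": "arm_command", "body": {"plan": [{"tx":2,"ty":-0.15,"tz":0.2,"wx":0,"wy":0,"wz":0,"jaw":0},{"tx":3,"ty":0,"tz":0,"wx":0,"wy":0,"wz":0,"jaw":0},{"tx":3,"ty":0,"tz":0,"wx":0,"wy":0,"wz":0,"jaw":0},{"tx":3,"ty":0,"tz":0,"wx":0,"wy":0,"wz":0,"jaw":0},{"tx":2,"ty":0,"tz":0,"wx":0,"wy":0,"wz":0,"jaw":0},{"tx":1,"ty":0,"tz":0,"wx":0,"wy":0,"wz":0,"jaw":0},{"tx":0,"ty":0,"tz":0,"wx":0,"wy":0,"wz":0,"jaw":0},{"tx":0,"ty":0,"tz":0,"wx":0,"wy":0,"wz":0,"jaw":0}]}}

```text
time: 35.9
tool_pos: [458.1, -291.0, 79.2]
tcp_rot: [0.858, 1.569, -0.713]
contact_force: [-0.9, -0.6, 0.2]
grip_width: 45.7
```

```bash
python3 - <<'E'
from h import *
im=crop("side","s19",340,150,440,240,7)
print(readout.get_obs()['tool_pos'])
E
```

```text
[ 458.15929036 -291.23142311   79.50847558]
```

View pics/s19.png

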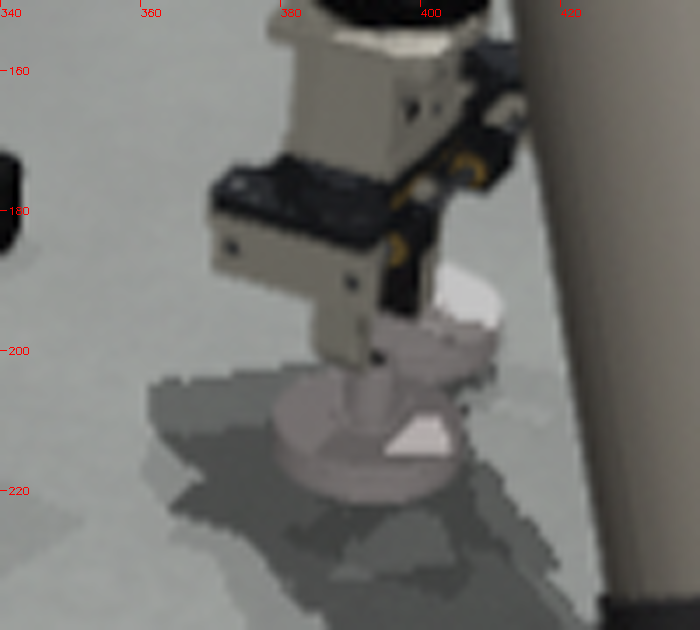

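Emit:
{"method": "arm_command", "body": {"plan": [{"tx":0.5,"ty":-0.1,"tz":0,"wx":0,"wy":0,"wz":0,"jaw":0},{"tx":1,"ty":0,"tz":0,"wx":0,"wy":0,"wz":0,"jaw":0},{"tx":1,"ty":0,"tz":0,"wx":0,"wy":0,"wz":0,"jaw":0},{"tx":0.9,"ty":0,"tz":0,"wx":0,"wy":0,"wz":0,"jaw":0},{"tx":0,"ty":0,"tz":0,"wx":0,"wy":0,"wz":0,"jaw":-0.3},{"tx":0,"ty":0,"tz":0,"wx":0,"wy":0,"wz":0,"jaw":-0.4},{"tx":0,"ty":0,"tz":0,"wx":0,"wy":0,"wz":0,"jaw":-0.5},{"tx":0,"ty":0,"tz":0,"wx":0,"wy":0,"wz":0,"jaw":-0.6},{"tx":0,"ty":0,"tz":0,"wx":0,"wy":0,"wz":0,"jaw":-1},{"tx":0,"ty":0,"tz":0,"wx":0,"wy":0,"wz":0,"jaw":-1},{"tx":0,"ty":0,"tz":0,"wx":0,"wy":0,"wz":0,"jaw":-1}]}}

```text
time: 37.05
tool_pos: [456.6, -291.2, 44.5]
tcp_rot: [0.812, 1.57, -0.76]
contact_force: [-0.6, -0.5, 1.4]
grip_width: 21.4
```

Emit:
{"method": "arm_command", "body": {"plan": [{"tx":-0.5,"ty":0,"tz":0,"wx":0,"wy":0,"wz":0,"jaw":-1},{"tx":-1.5,"ty":0,"tz":0,"wx":0,"wy":0,"wz":0,"jaw":-1},{"tx":-2.5,"ty":0,"tz":0,"wx":0,"wy":0,"wz":0,"jaw":-1},{"tx":-3,"ty":0,"tz":0,"wx":0,"wy":0,"wz":0,"jaw":-1},{"tx":-3,"ty":0,"tz":0,"wx":0,"wy":0,"wz":0,"jaw":-1},{"tx":-3,"ty":0,"tz":0,"wx":0,"wy":0,"wz":0,"jaw":-1},{"tx":-2.5,"ty":0,"tz":-1,"wx":0,"wy":0,"wz":0,"jaw":-1},{"tx":-1.5,"ty":0,"tz":-2,"wx":0,"wy":0,"wz":0,"jaw":-1},{"tx":0,"ty":0.2,"tz":-3,"wx":0,"wy":0,"wz":0,"jaw":-1},{"tx":0,"ty":0.2,"tz":-3,"wx":0,"wy":0,"wz":0,"jaw":-1},{"tx":0,"ty":0.2,"tz":-3,"wx":0,"wy":0,"wz":0,"jaw":-1},{"tx":0,"ty":0.2,"tz":-3,"wx":0,"wy":0,"wz":0,"jaw":-1},{"tx":0,"ty":0.2,"tz":-3,"wx":0,"wy":0,"wz":0,"jaw":-1},{"tx":0,"ty":0.2,"tz":-3,"wx":0,"wy":0,"wz":0,"jaw":-1},{"tx":0,"ty":0.2,"tz":-3,"wx":0,"wy":0,"wz":0,"jaw":-1},{"tx":0,"ty":0.2,"tz":-3,"wx":0,"wy":0,"wz":0,"jaw":-1},{"tx":0,"ty":0.2,"tz":-3,"wx":0,"wy":0,"wz":0,"jaw":-1},{"tx":0,"ty":0,"tz":0,"wx":0,"wy":0,"wz":0,"jaw":-1}]}}

```text
time: 38.85
tool_pos: [474.4, 11.8, 219.5]
tcp_rot: [-3.034, 1.57, 1.68]
contact_force: [-0.6, -0.6, -1.1]
grip_width: 21.2
```

Emit:
{"method": "arm_command", "body": {"plan": [{"tx":0,"ty":0.4,"tz":-2.4,"wx":0,"wy":0,"wz":0,"jaw":-1},{"tx":0,"ty":0.4,"tz":-2.8,"wx":0,"wy":0,"wz":0,"jaw":-1},{"tx":0,"ty":0.4,"tz":-2.8,"wx":0,"wy":0,"wz":0,"jaw":-1},{"tx":0,"ty":0.7,"tz":-2.8,"wx":0,"wy":0,"wz":0,"jaw":-1},{"tx":0,"ty":1,"tz":-2.8,"wx":0,"wy":0,"wz":0,"jaw":-1},{"tx":0,"ty":1.1,"tz":-2.8,"wx":0,"wy":0,"wz":0,"jaw":-1},{"tx":0,"ty":1.1,"tz":-2.8,"wx":0,"wy":0,"wz":0,"jaw":-1},{"tx":1,"ty":1.06,"tz":-2.2,"wx":0,"wy":0,"wz":0,"jaw":-1},{"tx":2,"ty":0,"tz":0,"wx":0,"wy":0,"wz":0,"jaw":-1},{"tx":1.5,"ty":0,"tz":0,"wx":0,"wy":0,"wz":0,"jaw":-1},{"tx":0,"ty":0,"tz":0,"wx":0,"wy":0,"wz":0,"jaw":-1},{"tx":0,"ty":0,"tz":0,"wx":0,"wy":0,"wz":0,"jaw":-1}]}}

```text
time: 40.05
tool_pos: [536.9, 222.3, 174.5]
tcp_rot: [-0.488, 1.57, -2.061]
contact_force: [0.2, 0.5, 0.3]
grip_width: 21.2
```

```bash
python3 - <<'E'
from h import *
im=imaging.capture("side");cv2.imwrite("pics/side20.png",im)
p=readout.get_obs()['tool_pos'];print(p)
overlay("side",im,"o20",lidc(p[0],p[1],p[2]-44.5)+jarc(536,226)[2:],220,210,320,310,6)
E
```

```text
[537.2330631  222.44852652 175.10117302]
```

View pics/o20.png

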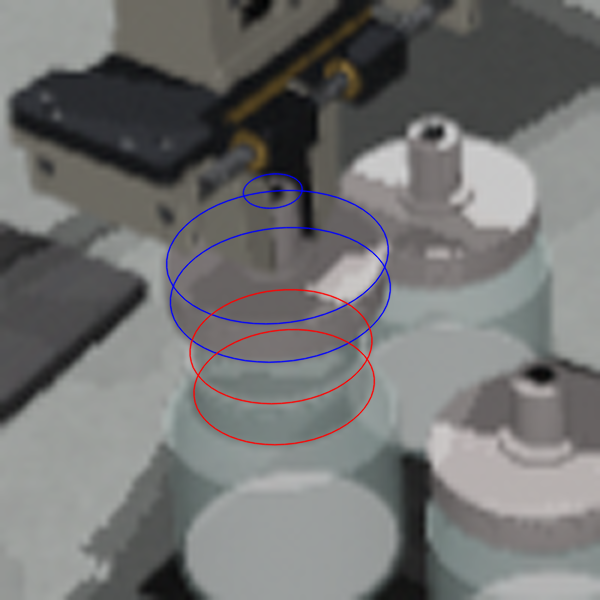

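Emit:
{"method": "arm_command", "body": {"plan": [{"tx":0.7,"ty":-0.05,"tz":-0.35,"wx":0,"wy":0,"wz":0,"jaw":-1},{"tx":0.6,"ty":0,"tz":0,"wx":0,"wy":0,"wz":0,"jaw":-1},{"tx":0,"ty":0,"tz":0,"wx":0,"wy":0,"wz":0,"jaw":-1},{"tx":0,"ty":0,"tz":0,"wx":0,"wy":0,"wz":0,"jaw":-1}]}}

```text
time: 40.5
tool_pos: [536.1, 226.4, 161.1]
tcp_rot: [-0.91, 1.571, -2.482]
contact_force: [0.3, 0.5, 0.1]
grip_width: 21.0
```

```bash
python3 - <<'E'
from h import *
im=imaging.capture("side");cv2.imwrite("pics/side21.png",im)
p=readout.get_obs()['tool_pos'];print(p)
overlay("side",im,"o21",[],235,225,295,310,9)
E
```

```text
[536.21390347 226.38512157 161.27789045]
```

View pics/o21.png

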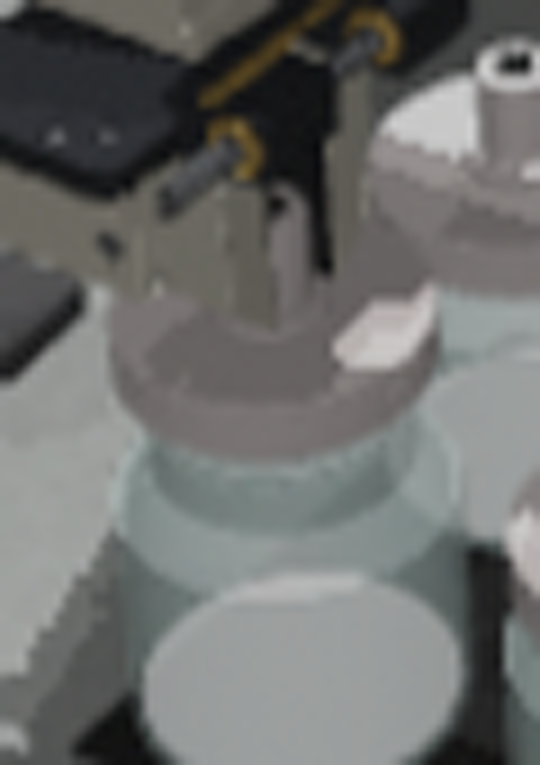

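```bash
python3 - <<'E'
from h import *
im=cv2.imread("pics/side21.png")
overlay("side",im,"o22",jarc(536.2,226.4)[1:]+lidc(536.2,226.4,116.7),235,225,295,310,9)
E
```

```text
(no output)
```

View pics/o22.png

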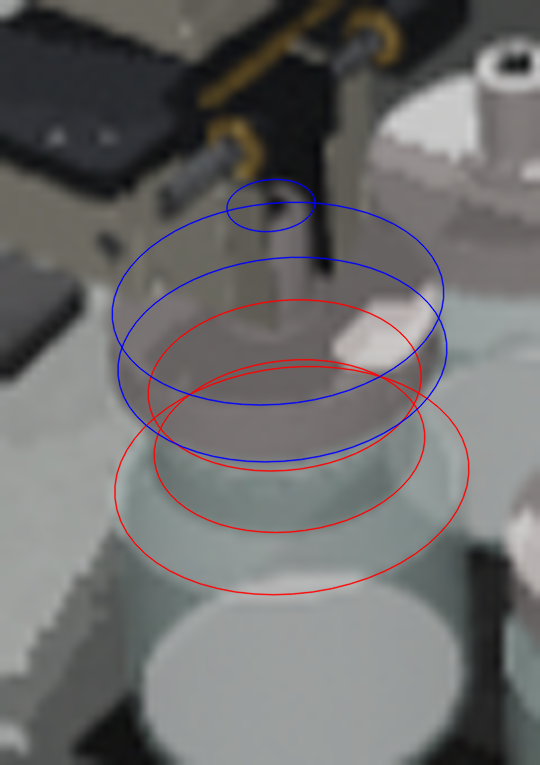

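Emit:
{"method": "arm_command", "body": {"plan": [{"tx":0.4,"ty":0,"tz":0.05,"wx":0,"wy":0,"wz":0,"jaw":-1},{"tx":0.4,"ty":0,"tz":0,"wx":0,"wy":0,"wz":0,"jaw":-1},{"tx":0.3,"ty":0,"tz":0,"wx":0,"wy":0,"wz":0,"jaw":-1},{"tx":0,"ty":0,"tz":0,"wx":0,"wy":0,"wz":0,"jaw":-1},{"tx":0,"ty":0,"tz":0,"wx":0,"wy":0,"wz":0,"jaw":-1}]}}

```text
time: 41.05
tool_pos: [536.2, 225.9, 150.1]
tcp_rot: [-0.936, 1.571, -2.508]
contact_force: [-0.1, -0.3, -0.3]
grip_width: 21.1
```

Emit:
{"method": "arm_command", "body": {"plan": [{"tx":0.3,"ty":0,"tz":0,"wx":0,"wy":0,"wz":0,"jaw":-1},{"tx":0.3,"ty":0,"tz":0,"wx":0,"wy":0,"wz":0,"jaw":-1},{"tx":0.2,"ty":0,"tz":0,"wx":0,"wy":0,"wz":0,"jaw":-1},{"tx":0,"ty":0,"tz":0,"wx":0,"wy":0,"wz":0,"jaw":-1},{"tx":0,"ty":0,"tz":0,"wx":0,"wy":0,"wz":0,"jaw":-1}]}}

```text
time: 41.55
tool_pos: [536.2, 225.9, 142.1]
tcp_rot: [-0.301, 1.571, -1.873]
contact_force: [-0.5, -0.7, -1.3]
grip_width: 21.4
```

Emit:
{"method": "arm_command", "body": {"plan": [{"tx":0.2,"ty":0,"tz":0,"wx":0,"wy":0,"wz":0,"jaw":-1},{"tx":0.2,"ty":0,"tz":0,"wx":0,"wy":0,"wz":0,"jaw":-1},{"tx":0,"ty":0,"tz":0,"wx":0,"wy":0,"wz":0,"jaw":-1},{"tx":0,"ty":0,"tz":0,"wx":0,"wy":0,"wz":0,"jaw":-1}]}}

```text
time: 41.95
tool_pos: [536.3, 225.9, 138.5]
tcp_rot: [1.651, 1.57, 0.079]
contact_force: [-1.0, 0.2, 3.3]
grip_width: 21.5
```

Emit:
{"method": "arm_command", "body": {"plan": [{"tx":0,"ty":0,"tz":0,"wx":0,"wy":0,"wz":0,"jaw":-0.3},{"tx":0,"ty":0,"tz":0,"wx":0,"wy":0,"wz":0,"jaw":-0.2},{"tx":0,"ty":0,"tz":0,"wx":0,"wy":0,"wz":0,"jaw":-0.2},{"tx":0,"ty":0,"tz":0,"wx":0,"wy":0,"wz":0,"jaw":-0.2},{"tx":-1,"ty":0,"tz":0,"wx":0,"wy":0,"wz":0,"jaw":-0.2},{"tx":-2,"ty":0,"tz":0,"wx":0,"wy":0,"wz":0,"jaw":-0.2},{"tx":-3,"ty":0,"tz":0,"wx":0,"wy":0,"wz":0,"jaw":0},{"tx":-3,"ty":0,"tz":0,"wx":0,"wy":0,"wz":0,"jaw":0},{"tx":-3,"ty":0,"tz":0,"wx":0,"wy":0,"wz":0,"jaw":0},{"tx":-3,"ty":0,"tz":0,"wx":0,"wy":0,"wz":0,"jaw":0},{"tx":-2.2,"ty":0,"tz":0,"wx":0,"wy":0,"wz":0,"jaw":0.3},{"tx":0,"ty":0,"tz":0,"wx":0,"wy":0,"wz":0,"jaw":0.3}]}}

```text
time: 43.15
tool_pos: [537.3, 226.2, 314.5]
tcp_rot: [1.83, 1.563, 0.258]
contact_force: [-0.4, 0.4, 1.1]
grip_width: 56.3
```

Emit:
{"method": "arm_command", "body": {"plan": [{"tx":0,"ty":1.53,"tz":3.5,"wx":0,"wy":0,"wz":0,"jaw":0.3},{"tx":0,"ty":1.53,"tz":3.5,"wx":0,"wy":0,"wz":0,"jaw":0.3},{"tx":0,"ty":1.53,"tz":3.5,"wx":0,"wy":0,"wz":0,"jaw":0.3},{"tx":0,"ty":1.53,"tz":3.5,"wx":0,"wy":0,"wz":0,"jaw":0.3},{"tx":0,"ty":1.53,"tz":3.5,"wx":0,"wy":0,"wz":0,"jaw":0.3},{"tx":0,"ty":1.53,"tz":3.5,"wx":0,"wy":0,"wz":0,"jaw":0.3},{"tx":0,"ty":1.53,"tz":3.5,"wx":0,"wy":0,"wz":0,"jaw":0.3},{"tx":0,"ty":1.53,"tz":3.5,"wx":0,"wy":0,"wz":0,"jaw":0.3},{"tx":0,"ty":1.53,"tz":3.5,"wx":0,"wy":0,"wz":0,"jaw":0.3},{"tx":0,"ty":1.53,"tz":3.5,"wx":0,"wy":0,"wz":0,"jaw":0.3},{"tx":0,"ty":0,"tz":0,"wx":0,"wy":0,"wz":0,"jaw":0.3},{"tx":0,"ty":0,"tz":0,"wx":0,"wy":0,"wz":0,"jaw":0.3}]}}

```text
time: 44.35
tool_pos: [688.5, -125.0, 308.4]
tcp_rot: [-1.954, 1.568, 2.756]
contact_force: [-0.6, -0.2, -0.2]
grip_width: 60.0
```

```bash
python3 - <<'E'
from h import *
im=imaging.capture("side");cv2.imwrite("pics/side23.png",im)
im2=imaging.capture("top");cv2.imwrite("pics/top23.png",im2)
crop("side","s23",170,110,430,350,3,im); crop("top","t23",170,110,440,260,3,im2)
for n,G in(("top",gmag(im2)),("side",gmag(im))):
    for nm,x,y,sh in (("cap0",540,115,[(112,84)]),("capB",415,221,[(112,84)]),("capA",536,226,[(112,84)])):
        b,m=gfit(n,G,x,y,sh); print(n,nm,np.round(b,1),m)
print(readout.get_obs()['tool_pos'])
E
```

```text
top cap0 [133.8 538.  115. ] [132.4 538.2 115.4]
top capB [ 56.6 429.  217. ] [ 55.9 428.1 217.1]
top capA [ 75.7 536.  225. ] [ 75.  535.9 225.1]
side cap0 [242.5 539.  117. ] [238.7 539.1 117.1]
side capB [234.1 416.  224. ] [228.9 415.9 223.9]
side capA [159.4 537.  227. ] [156.8 536.9 227.5]
[ 688.41617694 -123.28049244  309.76976081]
```

View pics/s23.png

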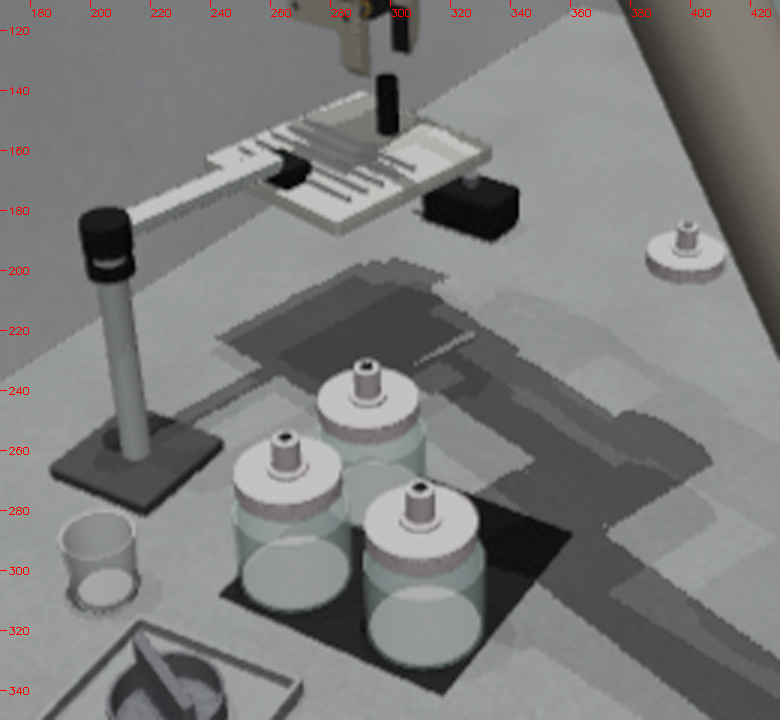

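View pics/t23.png

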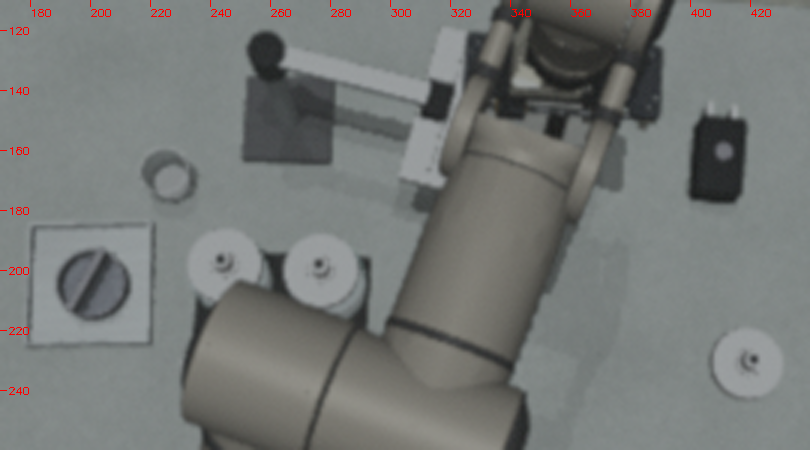

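```bash
python3 - <<'E'
from h import *
print(back("side",(170+387/3-.3,110+78/3-.3),271))
print("mat c top", np.mean([[571,275.7],[579.6,67.9],[373.9,57.9],[364.9,266.2]],0))
im=cv2.imread("pics/side10.png"); crop("side","s24",235,255,370,345,6,im)
E
```

```text
[ 684.12314032 -126.2515356   271.        ]
mat c top [472.35  166.925]
```

View pics/s24.png

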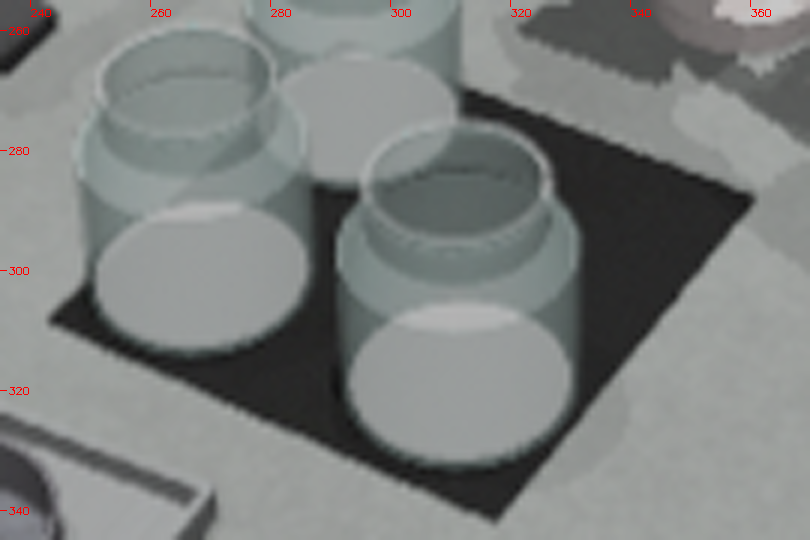

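Emit:
{"method": "arm_command", "body": {"plan": [{"tx":0,"ty":0.1,"tz":0.9,"wx":0,"wy":0,"wz":0,"jaw":0.3},{"tx":0,"ty":0,"tz":0,"wx":0,"wy":0,"wz":0,"jaw":0.3},{"tx":1,"ty":0,"tz":0,"wx":0,"wy":0,"wz":0,"jaw":0.3},{"tx":1,"ty":0,"tz":0,"wx":0,"wy":0,"wz":0,"jaw":0.3},{"tx":0,"ty":0,"tz":0,"wx":0,"wy":0,"wz":0,"jaw":0.3}]}}

```text
time: 44.95
tool_pos: [688.9, -132.8, 287.6]
tcp_rot: [-1.865, 1.566, 2.847]
contact_force: [-0.3, -1.0, 0.5]
grip_width: 59.8
```

Emit:
{"method": "arm_command", "body": {"plan": [{"tx":1,"ty":0,"tz":0,"wx":0,"wy":0,"wz":0,"jaw":0.3},{"tx":1,"ty":0,"tz":0,"wx":0,"wy":0,"wz":0,"jaw":0.3},{"tx":1,"ty":0,"tz":0,"wx":0,"wy":0,"wz":0,"jaw":0.3},{"tx":0,"ty":0,"tz":0,"wx":0,"wy":0,"wz":0,"jaw":-1},{"tx":0,"ty":0,"tz":0,"wx":0,"wy":0,"wz":0,"jaw":-1},{"tx":0,"ty":0,"tz":0,"wx":0,"wy":0,"wz":0,"jaw":-1},{"tx":0,"ty":0,"tz":0,"wx":0,"wy":0,"wz":0,"jaw":-1},{"tx":0,"ty":0,"tz":0,"wx":0,"wy":0,"wz":0,"jaw":-1},{"tx":0,"ty":0,"tz":0,"wx":0,"wy":0,"wz":0,"jaw":-1},{"tx":0,"ty":0,"tz":0,"wx":0,"wy":0,"wz":0,"jaw":-1}]}}

```text
time: 45.95
tool_pos: [690.2, -131.2, 260.7]
tcp_rot: [2.716, 1.568, 1.145]
contact_force: [1.0, 6.4, 1.1]
grip_width: 21.5
```

```bash
python3 - <<'E'
from h import *
o=-.4
a=[back("side",np.array(u)+o,3)[:2].round(1) for u in((243.2,308.2),(317.8,342),(361,288.3))]
print(a,(a[0]+a[2])/2)
print(readout.get_obs()['tool_pos'])
E
```

```text
[array([574.7, 277.6]), array([365.6, 272.6]), array([371.2,  65.8])] [472.95 171.7 ]
[ 690.18736146 -131.19182026  260.6938026 ]
```

```bash
python3 - <<'E'
import numpy as np
from scipy.optimize import least_squares
P=np.array([[433,151.8],[457.7,54.9],[538.7,-56.5],[675.4,-127.9],[690.2,-131.7]])
s=least_squares(lambda c:np.hypot(*(P-c).T)-320,[751,182]);c=s.x;print(c,s.fun)
m=np.array([472.7,170.]);d=c-m;print(np.hypot(*d));u=d/np.hypot(*d);a1=np.arctan2(u[1],u[0])
a0=np.arctan2(c[1]+131.7,c[0]-690.2);print(a0,a1,c-320*u,c-270*u)
a=np.linspace(a0,a1,25);p=c-320*np.c_[np.cos(a),np.sin(a)]
print([(round(x/10,2),round(-y/10,2)) for x,y in np.diff(p,axis=0)])
E
```

```text
[751.3353319  182.64159261] [-0.17412961  0.21808603  0.00388386 -0.30912529  0.23142515]
278.92195691086266
1.3787073703404658 0.0453385770367266 [431.66416942 168.13821797] [481.61278855 170.40437026]
[(np.float64(-1.73), np.float64(-0.39)), (np.float64(-1.71), np.float64(-0.48)), (np.float64(-1.68), np.float64(-0.58)), (np.float64(-1.65), np.float64(-0.67)), (np.float64(-1.61), np.float64(-0.76)), (np.float64(-1.56), np.float64(-0.85)), (np.float64(-1.51), np.float64(-0.93)), (np.float64(-1.46), np.float64(-1.02)), (np.float64(-1.4), np.float64(-1.1)), (np.float64(-1.34), np.float64(-1.17)), (np.float64(-1.27), np.float64(-1.24)), (np.float64(-1.2), np.float64(-1.31)), (np.float64(-1.12), np.float64(-1.38)), (np.float64(-1.05), np.float64(-1.44)), (np.float64(-0.96), np.float64(-1.49)), (np.float64(-0.88), np.float64(-1.54)), (np.float64(-0.79), np.float64(-1.59)), (np.float64(-0.7), np.float64(-1.63)), (np.float64(-0.61), np.float64(-1.67)), (np.float64(-0.52), np.float64(-1.7)), (np.float64(-0.42), np.float64(-1.73)), (np.float64(-0.33), np.float64(-1.75)), (np.float64(-0.23), np.float64(-1.76)), (np.float64(-0.13), np.float64(-1.77))]
```

Emit:
{"method": "arm_command", "body": {"plan": [{"tx":0,"ty":-1.73,"tz":-0.39,"wx":0,"wy":0,"wz":0,"jaw":-1},{"tx":0,"ty":-1.71,"tz":-0.48,"wx":0,"wy":0,"wz":0,"jaw":-1},{"tx":0,"ty":-1.68,"tz":-0.58,"wx":0,"wy":0,"wz":0,"jaw":-1},{"tx":0,"ty":-1.65,"tz":-0.67,"wx":0,"wy":0,"wz":0,"jaw":-1},{"tx":0,"ty":-1.61,"tz":-0.76,"wx":0,"wy":0,"wz":0,"jaw":-1},{"tx":0,"ty":-1.56,"tz":-0.85,"wx":0,"wy":0,"wz":0,"jaw":-1},{"tx":0,"ty":0,"tz":0,"wx":0,"wy":0,"wz":0,"jaw":-1}]}}

```text
time: 46.65
tool_pos: [590.2, -92.3, 260.7]
tcp_rot: [2.655, 1.566, 1.084]
contact_force: [5.5, 9.1, -3.6]
grip_width: 21.6
```

Emit:
{"method": "arm_command", "body": {"plan": [{"tx":0,"ty":-1.41,"tz":-1.08,"wx":0,"wy":0,"wz":0,"jaw":-1},{"tx":0,"ty":-1.46,"tz":-1.02,"wx":0,"wy":0,"wz":0,"jaw":-1},{"tx":0,"ty":-1.4,"tz":-1.1,"wx":0,"wy":0,"wz":0,"jaw":-1},{"tx":0,"ty":-1.34,"tz":-1.17,"wx":0,"wy":0,"wz":0,"jaw":-1},{"tx":0,"ty":-1.27,"tz":-1.24,"wx":0,"wy":0,"wz":0,"jaw":-1},{"tx":0,"ty":-1.2,"tz":-1.31,"wx":0,"wy":0,"wz":0,"jaw":-1},{"tx":0,"ty":-1.12,"tz":-1.38,"wx":0,"wy":0,"wz":0,"jaw":-1},{"tx":0,"ty":-1.05,"tz":-1.44,"wx":0,"wy":0,"wz":0,"jaw":-1},{"tx":0,"ty":0,"tz":0,"wx":0,"wy":0,"wz":0,"jaw":-1}]}}

```text
time: 47.55
tool_pos: [485.3, 1.9, 260.4]
tcp_rot: [-1.162, 1.567, -2.733]
contact_force: [-6.9, -6.4, 1.3]
grip_width: 21.3
```

Emit:
{"method": "arm_command", "body": {"plan": [{"tx":0,"ty":-1.06,"tz":-1.44,"wx":0,"wy":0,"wz":0,"jaw":-1},{"tx":0,"ty":-0.88,"tz":-1.54,"wx":0,"wy":0,"wz":0,"jaw":-1},{"tx":0,"ty":-0.79,"tz":-1.59,"wx":0,"wy":0,"wz":0,"jaw":-1},{"tx":0,"ty":-0.7,"tz":-1.63,"wx":0,"wy":0,"wz":0,"jaw":-1},{"tx":0,"ty":-0.61,"tz":-1.67,"wx":0,"wy":0,"wz":0,"jaw":-1},{"tx":0,"ty":-0.52,"tz":-1.7,"wx":0,"wy":0,"wz":0,"jaw":-1},{"tx":0,"ty":-0.42,"tz":-1.73,"wx":0,"wy":0,"wz":0,"jaw":-1},{"tx":0,"ty":-0.33,"tz":-1.75,"wx":0,"wy":0,"wz":0,"jaw":-1},{"tx":0,"ty":-0.23,"tz":-1.76,"wx":0,"wy":0,"wz":0,"jaw":-1},{"tx":0,"ty":-0.13,"tz":-1.77,"wx":0,"wy":0,"wz":0,"jaw":-1},{"tx":0,"ty":0,"tz":0,"wx":0,"wy":0,"wz":0,"jaw":-1},{"tx":0,"ty":0,"tz":0,"wx":0,"wy":0,"wz":0,"jaw":-1},{"tx":0,"ty":0,"tz":0,"wx":0,"wy":0,"wz":0,"jaw":-1}]}}

```text
time: 48.85
tool_pos: [430.6, 166.9, 260.0]
tcp_rot: [-1.341, 1.568, -2.913]
contact_force: [-4.9, 0.1, -0.6]
grip_width: 21.8
```

Emit:
{"method": "arm_command", "body": {"plan": [{"tx":0,"ty":0.1,"tz":-0.12,"wx":0,"wy":0,"wz":0,"jaw":-1},{"tx":0,"ty":0,"tz":0,"wx":0,"wy":0,"wz":0,"jaw":-1},{"tx":0,"ty":0,"tz":0,"wx":0,"wy":0,"wz":0,"jaw":0.2},{"tx":0,"ty":0,"tz":0,"wx":0,"wy":0,"wz":0,"jaw":0.2},{"tx":0,"ty":0,"tz":0,"wx":0,"wy":0,"wz":0,"jaw":0.2},{"tx":0,"ty":0,"tz":0,"wx":0,"wy":0,"wz":0,"jaw":0.2},{"tx":-1,"ty":0,"tz":0,"wx":0,"wy":0,"wz":0,"jaw":0.2},{"tx":-1,"ty":0,"tz":0,"wx":0,"wy":0,"wz":0,"jaw":0.2},{"tx":-1,"ty":0,"tz":0,"wx":0,"wy":0,"wz":0,"jaw":0.2},{"tx":-2,"ty":0,"tz":0,"wx":0,"wy":0,"wz":0,"jaw":0.2},{"tx":-2,"ty":0,"tz":0,"wx":0,"wy":0,"wz":0,"jaw":0.2},{"tx":0,"ty":0,"tz":2,"wx":0,"wy":0,"wz":0,"jaw":0.2},{"tx":0,"ty":0,"tz":3.5,"wx":0,"wy":0,"wz":0,"jaw":0.2},{"tx":0,"ty":0,"tz":3.5,"wx":0,"wy":0,"wz":0,"jaw":0.2},{"tx":0,"ty":0,"tz":3.5,"wx":0,"wy":0,"wz":0,"jaw":0.2},{"tx":0,"ty":0,"tz":3.5,"wx":0,"wy":0,"wz":0,"jaw":0.2},{"tx":0,"ty":0,"tz":3.5,"wx":0,"wy":0,"wz":0,"jaw":0.2},{"tx":0,"ty":0,"tz":3.5,"wx":0,"wy":0,"wz":0,"jaw":0.2},{"tx":0,"ty":0,"tz":3.5,"wx":0,"wy":0,"wz":0,"jaw":0.2},{"tx":0,"ty":0,"tz":3.5,"wx":0,"wy":0,"wz":0,"jaw":0.2}]}}

```text
time: 50.85
tool_pos: [432.1, -132.8, 331.3]
tcp_rot: [1.085, 1.569, -0.487]
contact_force: [0.0, -0.0, 0.6]
grip_width: 55.2
```

Emit:
{"method": "arm_command", "body": {"plan": [{"tx":0,"ty":0,"tz":3.5,"wx":0,"wy":0,"wz":0,"jaw":0.2},{"tx":0,"ty":0,"tz":3.5,"wx":0,"wy":0,"wz":0,"jaw":0.2},{"tx":0,"ty":0,"tz":3.5,"wx":0,"wy":0,"wz":0,"jaw":0.2},{"tx":0,"ty":0,"tz":3.5,"wx":0,"wy":0,"wz":0,"jaw":0.2},{"tx":0,"ty":0,"tz":0,"wx":0,"wy":0,"wz":0,"jaw":0.2},{"tx":0,"ty":0,"tz":0,"wx":0,"wy":0,"wz":0,"jaw":0.2}]}}

```text
time: 51.45
tool_pos: [431.9, -271.6, 330.6]
tcp_rot: [2.314, 1.571, 0.741]
contact_force: [-0.8, 0.6, -1.0]
grip_width: 54.9
```

```bash
python3 - <<'E'
from h import *
im=imaging.capture("side");cv2.imwrite("pics/side25.png",im)
im2=imaging.capture("top");cv2.imwrite("pics/top25.png",im2)
crop("side","s25",170,160,430,360,3,im); crop("top","t25",170,110,440,260,3,im2)
E
```

```text
(no output)
```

View pics/s25.png

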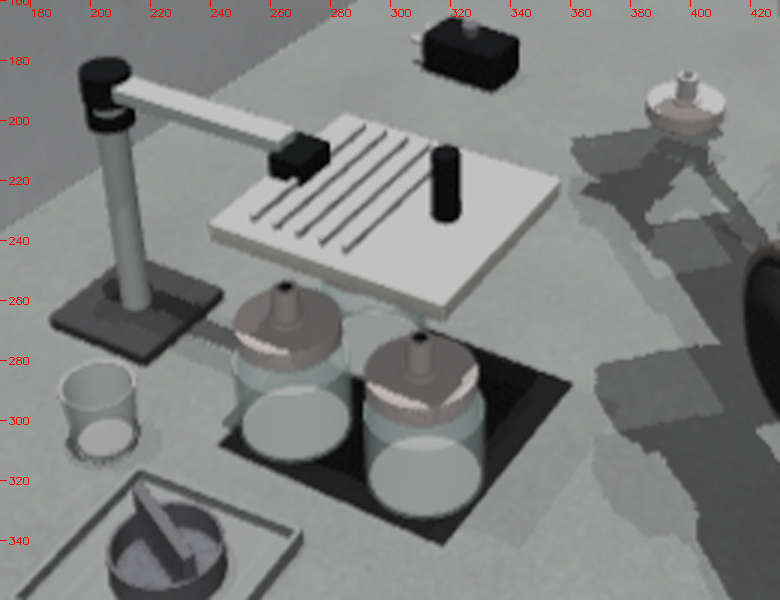

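View pics/t25.png

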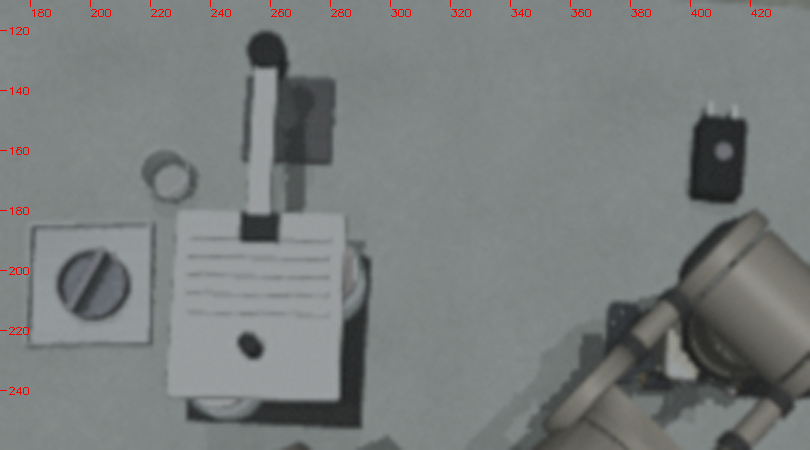

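```bash
python3 - <<'E'
from h import *
t=[back("top",np.array([170+x/3,110+y/3])-.3,213)[:2].round(1) for x,y in((178,210),(346,213),(340,401),(167,396))]
s=[back("side",np.array([170+x/3,160+y/3])-.3,213)[:2].round(1) for x,y in((347,113),(560,181),(444,304),(210,222))]
print(t,np.mean(t,0));print(s,np.mean(s,0))
overlay("side",cv2.imread("pics/side25.png"),"o25",lidc(415.5,221,94)+lidc(536,226,94),230,240,350,340,6)
E
```

```text
[array([570.6, 262.7]), array([581.3,  83.4]), array([380.2,  71.5]), array([371.5, 251.3])] [475.9   167.225]
[array([576.9,  87.6]), array([380.2,  83.3]), array([372.7, 256.4]), array([569.9, 266.1])] [474.925 173.35 ]
```

View pics/o25.png

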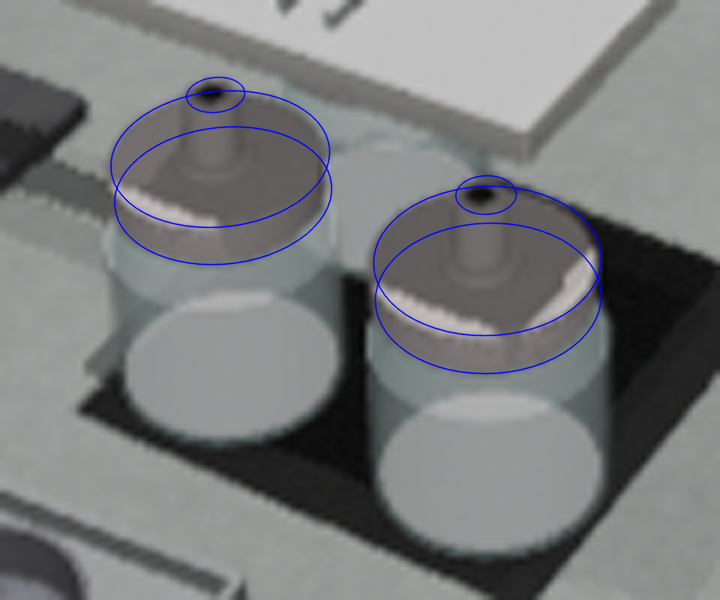

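```bash
python3 - <<'E'
from h import *
im=imaging.capture("top")
overlay("top",im,"o26",lidc(540,116,94)+jarc(540,116)[:1],220,170,320,260,7)
im=imaging.capture("side");print(np.abs(im.astype(int)-cv2.imread("pics/side25.png")).max(2)[160:360,170:420].max())
E
```

```text
49
```

View pics/o26.png

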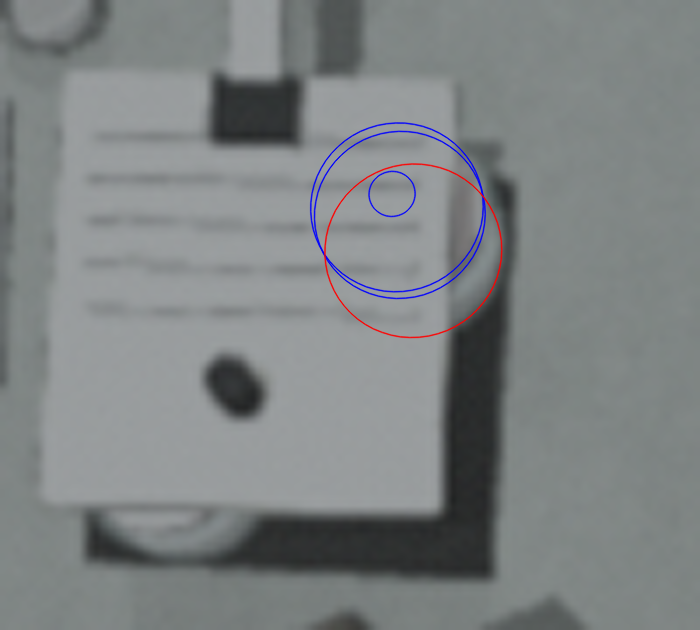

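```bash
python3 - <<'E'
from h import *
im=imaging.capture("side");d=np.abs(im.astype(int)-cv2.imread("pics/side25.png")).max(2)[160:360,170:420]
ys,xs=np.where(d>25);print(len(ys),xs[:5]+170,ys[:5]+160)
if len(ys)<60: print(bot.close_job())
E
```

```text
64 [390 393 400 389 400] [193 193 193 194 194]
```

```bash
python3 - <<'E'
from plant import bot
print(bot.close_job())
E
```

```text
the job is handed in; nothing more can be done
None
```

The job is handed in at about 52 s of robot time. I swung the lamp out to the right, set the sieve upright in the drip tray, capped all three jars and swung the lamp back over the mat. One spare lid stays on the bench.

**Lids:** each one went down onto its jar without resistance. It met the jar only at full depth, with 3–6 N at the height expected for a seated lid. The pictures taken before the lamp went back show all three caps level and centred.

**Lamp:** swung out, the measured panel corner was about 30 mm clear of the mat's right edge. It is now centred to within about 3 mm of the mat centre by my measurement.

**Checks that disagreed:**
- The two cameras differed by 3–9 mm sideways, so I settled positions using the gripper's own readings and overlays on the side picture.
- The last side picture differed slightly from the one before it, with 64 changed pixels. The few I looked at were near the spare lid, and I took this for shadow without looking further.

**Limits of the last look:** with the lamp back, it hides most of the sieve's former jar. What shows of it matched where I left it. I saw no sign of the beaker, bottle or pump having moved. The bottle was outside my last close pictures, and I did not check any of the three by measurement.

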